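# Stack the kitchen tins on the narrow stand and crown them with the jar

## Task

Take the glass jar off the little wooden stand and stand it upright in the top steel tray for now. Then stack every metal tin on the stand in one square column, lying flat (either way up) and centred on the stand, long sides along the stand's long sides, all the deep tins below the flat ones; once the whole column stands, put the jar upright in the middle on top of it. Do not disturb the sugar bowl.

Things in the scene. Friction and masses are not known exactly. Their poses are not given: they have to be found in the camera images.
- stand: small wooden footed stand fixed to the counter; foot 120 x 95 mm, narrow top board 80 (x) x 50 (y) mm, 60 mm high in all. Origin at the centre of its underside; x along its long side.
- stand_top (a point): centre of the stand's top face, 60 mm above the counter; axes as the stand's.
- trays: two stacked, fixed rectangular stainless trays; upper tray inside 202 (x) x 146 (y) mm, rim 32 mm above the counter. Origin at the centre of the underside.
- tray_floor (a point): centre of the upper tray's inner floor, 13 mm above the counter; axes as the trays'.
- jar: closed round glass jar with an aluminium screw-top, 60 mm diameter, 80 mm high, starts standing on the stand. Origin at the centre of its underside, z up through the cap.
- deep0: deep closed metal tin, 95 (x) x 60 (y) x 40 mm high, lying flat on the counter with its lid up. Origin at its centre, z towards the lid. It may be stacked either way up. May be absent (None).
- deep1: deep closed metal tin, 95 (x) x 60 (y) x 40 mm high, lying flat on the counter with its lid up. Origin at its centre, z towards the lid. It may be stacked either way up. May be absent (None).
- deep2: deep closed metal tin, 95 (x) x 60 (y) x 40 mm high, lying flat on the counter with its lid up. Origin at its centre, z towards the lid. It may be stacked either way up. May be absent (None).
- flat0: flat closed metal tin, 95 (x) x 60 (y) x 24 mm high, lying flat on the counter with its lid up. Origin at its centre, z towards the lid. It may be stacked either way up. May be absent (None).
- flat1: flat closed metal tin, 95 (x) x 60 (y) x 24 mm high, lying flat on the counter with its lid up. Origin at its centre, z towards the lid. It may be stacked either way up. May be absent (None).
- flat2: flat closed metal tin, 95 (x) x 60 (y) x 24 mm high, lying flat on the counter with its lid up. Origin at its centre, z towards the lid. It may be stacked either way up. May be absent (None).
- sugar_bowl: bystander: lidded white sugar bowl, 94 mm diameter, 85 mm high; origin at the centre of its underside.
There are look-alikes about, which are no part of the job. What is shaped like the deep2 but black is not meant.

How it is judged:
By the outcome, as a careful person would: the job done as asked, in the order asked, and still so for the second after the job is handed in, with the robot touching nothing.
Of deep0, deep1, deep2, flat0, flat1, flat2 only 4 to 5 are there at a start; the rules pass over those that are not, and their reading is None.
At some moment in a run one of deep0, deep1, deep2, flat0, flat1, flat2 may be knocked a few centimetres aside while the robot is not near it.
Once in a run the grip may slacken for a moment while it holds something.
It also fails if it takes over 210 s, if anything falls off the work surface, if the arm or the gripper's body presses on something with over 40 N, if the wrist force passes 120 N, or if a joint passes its speed limit or range.

## Robot

A 6-joint arm with a two-finger parallel gripper is mounted at the origin on the work surface. World frame = base frame: x ahead of the robot, y to its left, z up, the work surface at z = 0. Lengths are in mm, angles in rad, forces in N, time in s.
With the tool pointing down it reaches from about 375 to 975 mm from the base axis. Payload 3.8 kg.
Tool frame: the origin (TCP) lies at the very end of the fingers, on their centre line; the grasp point (between the pads) lies ctrl.grip_depth behind it (ctrl.grip_depth is the distance from the TCP to the grasp point, in mm); z points along the fingers, y is the line along which they close (so a half turn about z gives the same grasp; the last joint's range is limited). The gripper opens to 85 mm and grips with 20 to 120 N. Pads are 22 mm wide; open, the fingers measure 114 mm over their backs; the gripper's body (76 mm by 85 mm) begins 54 mm behind the grasp point. The pads swing forward as they close: fully open they stand 13 mm farther back than shut.
Start: joints at [1.199, 0.264, 1.604, -0, 1.274, -0.037], TCP at [221.789, 637.517, 231.28] pointing down, gripper open.
Joint ranges: [-2.63, 2.63], [-0.94, 2.18], [0.31, 2.57], [-1.31, 4.45], [0, 2.66], [-2.55, 2.55]. Speed limits (rad/s): [2.57, 2.57, 3.14, 3.14, 3.14, 3.14].

## Interface

Orientations are given as a rotation vector (axis times angle).
In Python, from rig import sensors, optics, ctrl gives the robot as it stands.
- The arm moves only by the tool carry_out, never from a script. Its argument "increments" is a list of rows, each a list of 3 entries, a list of its own where there are three numbers: the turn, a rotation vector about the tool's x, y, z scaled (see below), then the shift along the tool's x, y, z scaled (see below), then the opening, from 0 (shut) to 1 (fully open). In form: [[[wx, wy, wz], [dx, dy, dz], claw], ...]. A call has 1 to 5 rows; each row shifts and turns the commanded pose from where the row before left it, along the tool's axes as they then stand; what a row does not reach is not made up. The controller multiplies each number of a shift by 20 cm and each number of a turn by pi/4 rad. A row lasts 1/8 s, in which the tool goes at most 62.5 mm and 10.7 degrees, less where a joint would pass 70% of its speed; a pose out of reach is approached as far as the arm can. A call with a number of a shift or a turn outside -1 to 1 is refused whole. A call with a gripper value outside its range is refused whole. The fingers move at their own pace and stop on an object; "grip_force" is the grip in N (left out, the last holds). Time passes only in rows, so rows that do not move let the fingers close. It gives the time, the measured TCP pose, the force, the opening and the grip force at its end, in the units of the state.
- sensors.read_state(): the state, without advancing time (a new reading comes with each control period).
- optics.camera(name): name is "scene" or "side" or "wrist"; returns a dict with "image" (384x512x3 uint8, red, green, blue), "fx", "fy", "cx", "cy" (pixels), "k1" (the pictures are not rectified: a ray, as slopes to the right and down, at radius r is drawn at 1 + k1 r^2 times it, then the intrinsics apply), "R" (3x3) and "t" (3): a world point X has camera coordinates R X + t. Camera axes: x right, y down, z forward; pixel columns grow to the right and rows downward; lengths in mm; the calibration is good to about 2 mm. A picture is of the moment at which its call begins. There is no depth.
- ctrl.sign_off(): hands the job in; it is judged then, once.
The state is a dict: "time_s": time; "joint_positions": joint angles; "joint_vel": joint speeds; "effort": joint torques, N m; "ee_pos": TCP position; "tcp_rot": TCP orientation; "ft_force": force on the tool from outside, world axes, zero at the start; "moment": the same for the moment, N m; "width": finger opening in mm; "gripper_force": force on a finger pad.
Only numpy, scipy, OpenCV 4.12 (cv2) and the standard library are available. Lean on these libraries where they do the work, as an engineer would, in place of code of your own. Each camera call takes 0.05 s, during which the arm holds its last target. There are 200 camera calls.

## Working session

There is one attempt and no reset: what is moved stays moved. The work goes in short steps, Python scripts to look and compute and a tool call to move; the robot and the scene stay as the last step left them, time stands still between calls to the robot, and variables do not carry over. Pictures are saved under pics/ and viewed, at most 14 in all, crops included, and the job is handed in when it is done.

Besides the shell and the picture viewer there is one more tool, called after ">>>" in YAML: its name, and indented under it one key for each argument. carry_out: Moves the arm, as the interface text tells. Its arguments: {"type":"object","properties":{"increments":{"type":"array","items":{"type":"array"}},"grip_force":{"type":"number"}},"required":["increments"]}

```bash
ls; mkdir -p pics; python3 - <<'E'
from rig import sensors, optics, ctrl
import cv2,numpy as np
print(ctrl.grip_depth); s=sensors.read_state(); print(s)
for n in ("scene","side"):
    c=optics.camera(n); cv2.imwrite(f"pics/{n}0.png",cv2.resize(c["image"][:,:,::-1],(800,600),interpolation=cv2.INTER_CUBIC)); cv2.imwrite(f"pics/{n}0raw.png",c["image"][:,:,::-1])
    print(n,c["fx"],c["fy"],c["cx"],c["cy"],c["k1"],c["R"],c["t"])
E
```

```text
pics
18.700000000000003
{'time_s': 0.0, 'joint_positions': array([ 1.19908309e+00,  2.64760340e-01,  1.60535746e+00,  3.01049335e-07,
        1.27372037e+00, -3.68693007e-02]), 'joint_vel': array([ 2.80131728e-04, -9.79860759e-05,  7.71686098e-04, -9.42164495e-04,
        1.06489718e-03, -4.74143237e-04]), 'effort': array([-6.49980084e-04, -5.15100861e+01, -3.67320800e+01, -7.16321688e-05,
        1.29445075e-02, -1.14769676e-05]), 'ee_pos': array([221.53659211, 636.83757052, 229.96613105]), 'tcp_rot': array([-0.52344174, -3.09721444,  0.00345331]), 'ft_force': array([ 0.23682577, -0.03219377, -1.31127027]), 'moment': array([ 0.01192087,  0.02388148, -0.0167718 ]), 'gripper_force': 0.0, 'width': 85.37597383588138}
scene 352.28617225420146 352.28617225420146 258.69735152244056 191.17556872875232 -0.007080925988144684 [[ 0.82200401  0.56919307  0.01812873]
 [ 0.43071013 -0.60055688 -0.6736618 ]
 [-0.3725563   0.56156093 -0.73881739]] [-413.14242706 -256.05402676 1404.69096721]
side 389.1018635724252 389.1018635724252 255.85534527016455 189.85081173404197 -0.02916588783040991 [[ 0.87325968 -0.4872401   0.00382366]
 [-0.35343156 -0.63880327 -0.68338607]
 [ 0.33541566  0.59542209 -0.73004717]] [-539.52892879  209.60034358 1052.03106329]
```

View pics/scene0.png

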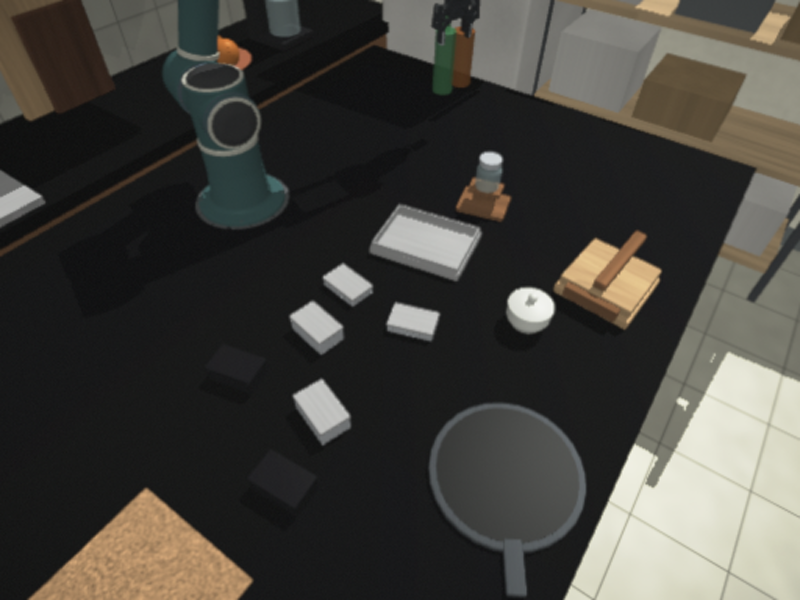

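View pics/side0.png

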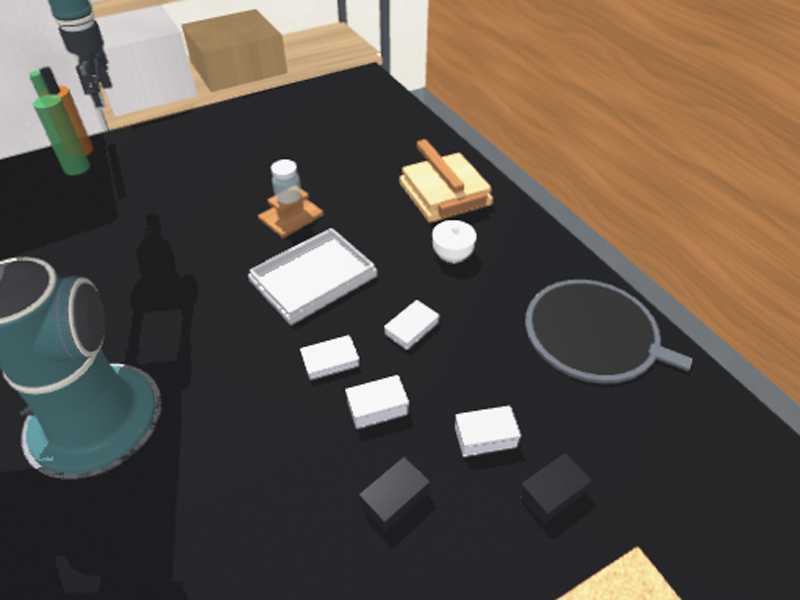

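The scene view shows 2 deep tins (about 317,327 and 322,410) and 2 flat tins (348,284 and 413,321). The jar on its stand is at 488,172, the tray at 428,242, the bowl at 530,309, and there are two black decoys. The side view agrees: deep at 378,400 and 488,430, flat at 330,357 and 412,325.

```bash
cat > h.py <<'E'
import numpy as np, cv2
from scipy.spatial.transform import Rotation as Ro
from rig import sensors, optics, ctrl
def ray(c,uv):
    uv=np.atleast_2d(np.asarray(uv,float)); d=(uv-[c["cx"],c["cy"]])/[c["fx"],c["fy"]]
    p=d.copy()
    for _ in range(10): p=d/(1+c["k1"]*(p**2).sum(1,keepdims=True))
    R=np.array(c["R"]); o=-R.T@np.array(c["t"])
    return o,np.c_[p,np.ones(len(p))]@R
def onz(c,uv,z):
    o,d=ray(c,uv); return o[:2]+d[:,:2]*((z-o[2])/d[:,2:])
def proj(c,X):
    q=np.atleast_2d(X)@np.array(c["R"]).T+np.array(c["t"]); p=q[:,:2]/q[:,2:]
    return p*(1+c["k1"]*(p**2).sum(1,keepdims=True))*[c["fx"],c["fy"]]+[c["cx"],c["cy"]]
def rect(pts):
    (cx,cy),(w,h),a=cv2.minAreaRect(np.float32(pts))
    if w<h: w,h,a=h,w,a+90
    return np.round([cx,cy,w,h,(a+90)%180-90],1)   # angle = long side, deg
def blobs(mask,amin=60):
    cs,_=cv2.findContours(mask.astype(np.uint8),cv2.RETR_EXTERNAL,cv2.CHAIN_APPROX_NONE)
    return [k[:,0] for k in cs if cv2.contourArea(k)>amin]
def tool():
    s=sensors.read_state(); return s,Ro.from_rotvec(s["tcp_rot"]).as_matrix()
def to(x,y,z,yaw=None):
    """remaining move to TCP xyz; yaw(deg) = world direction of tool x, mod 180. Shift given in axes AFTER the turn (straight down tool)"""
    s,R=tool(); cur=np.degrees(np.arctan2(R[1,0],R[0,0])); d=0
    if yaw is not None: d=(yaw-cur+90)%180-90
    a=np.radians(cur+d); X=np.array([np.cos(a),np.sin(a),0]); Z=np.array([0,0,-1]); Y=np.cross(Z,X)
    v=np.array([x,y,z])-s["ee_pos"]
    print("ee",np.round(s["ee_pos"],1),"yaw",round(cur,1),"tilt",np.round(R[:2,2],4),"j6",round(s["joint_positions"][5],2),
      "| turn wz",round(-d*np.pi/180/(np.pi/4),3),"then shift",np.round([v@X/200,v@Y/200,v@Z/200],4))
E
python3 - <<'E'
from h import *
for n in ("scene","side"):
    c=optics.camera(n); im=c["image"]; hsv=cv2.cvtColor(im,cv2.COLOR_RGB2HSV)
    for th in (110,):
        for b in blobs((hsv[...,2]>th)&(hsv[...,1]<70),150):
            x,y=b.mean(0)
            if not(170<x<400 and 80<y<310): continue
            m=np.zeros(im.shape[:2],np.uint8); cv2.drawContours(m,[b.reshape(-1,1,2)],-1,1,-1)
            v=hsv[...,2][m>0]; t,_=cv2.threshold(v.reshape(-1,1),0,255,cv2.THRESH_OTSU)
            k=blobs((m>0)&(hsv[...,2]>t),80); k=max(k,key=len) if k else b
            print(n,np.round([x,y]),len(b),"otsu",t,np.percentile(v,[10,50,90]),"top@40",rect(onz(c,k,40)),"@24",rect(onz(c,k,24)),"all@0",rect(onz(c,b,0))[:2])
    # stand colour
    for b in blobs((hsv[...,0]<18)&(hsv[...,1]>110)&(hsv[...,2]>60),60):
        x,y=b.mean(0); print(n,"wood",np.round([x,y]),rect(onz(c,b,20)))
E
```

```text
scene [206. 262.] 94 otsu 157.0 [116. 191. 194.] top@40 [ 577.8 -365.    92.1   57.2  -18.4] @24 [ 570.2 -358.4   93.8   58.3  -18.4] all@0 [ 565.  -351.3]
scene [264. 205.] 86 otsu 156.0 [119. 195. 197.] top@40 [ 596.  -107.3   90.2   55.8   18.4] @24 [588.7 -95.7  92.   56.9  18.4] all@0 [580.3 -83.1]
scene [203. 208.] 79 otsu 154.0 [113. 191. 194.] top@40 [ 445.2 -225.4   92.4   57.2  -11.5] @24 [ 435.  -216.1   94.2   58.3  -11.5] all@0 [ 427.8 -208.2]
scene [339. 197.] 83 otsu 186.0 [138. 223. 240.] top@40 [771.6  63.2  89.7  85.5  35.7] @24 [767.7  78.   91.4  87.1  35.7] all@0 [767.8  89.3]
scene [223. 181.] 73 otsu 160.0 [124. 192. 194.] top@40 [ 426.4 -103.2   90.2   54.5   -8.5] @24 [415.9 -91.6  91.9  55.6  -8.5] all@0 [403.3 -75.8]
scene [275. 151.] 220 otsu 158.0 [115. 190. 196.] top@40 [489.5 102.7 192.1 113.4  10.6] @24 [480.2 118.3 195.8 115.5  10.6] all@0 [464.1 146. ]
scene wood [378. 193.] [864.  164.4 123.9  46.   -4.9]
scene wood [396. 166.] [871.2 329.8 236.1  31.7  84.9]
scene wood [309. 128.] [511.3 345.3 152.6 121.7 -75.2]
scene wood [ 61. 127.] [-272.4 -195.
[... 1417 characters left out ...]
] 72 otsu 198.0 [139. 165. 247.] top@40 [556.7 480.5  59.6  58.9  60.9] @24 [563.3 503.1  60.7  60.   60.9] all@0 [554.2 479.6]
side [298. 111.] 67 otsu 0.0 [247. 247. 247.] top@40 [931.2 246.1 148.9  56.5  84.2] @24 [944.7 264.4 151.6  57.5  84.2] all@0 [965. 292.]
side [365. 135.] 648 otsu 177.0 [120. 121. 236.] top@40 [1189.7  951.6  664.8  131.9   61.4] @24 [1208.   982.9  677.   134.3   61.4] all@0 [1128.1  387.1]
side wood [296. 130.] [877.6 163.8 139.7  54.3  -5.3]
side wood [185. 136.] [512.6 338.6 141.7 139.3 -77.7]
side wood [281. 106.] [912.1 327.3 243.1  43.1  83.5]
side wood [48. 76.] [ 139.3 1023.2  427.1   29.8  -87.2]
side wood [423.  92.] [1529.2  522.  2018.4 1278.4   36.1]
```

```bash
python3 - <<'E'
from h import *
for n,(u,v) in (("scene",(313,101)),("side",(182,107))):
    c=optics.camera(n); im=c["image"]; hsv=cv2.cvtColor(im,cv2.COLOR_RGB2HSV)
    m=np.zeros(im.shape[:2],bool); m[v-14:v+12,u-14:u+14]=1
    for t in (150,200,225,240):
        for b in blobs(m&(hsv[...,2]>t)&(hsv[...,1]<60),15): print(n,t,b.mean(0).round(1),rect(onz(c,b,140)))
    w=np.zeros(im.shape[:2],bool); w[v:v+55,u-30:u+30]=1
    for b in blobs(w&(hsv[...,0]<18)&(hsv[...,1]>110)&(hsv[...,2]>40),60):
        h=cv2.convexHull(b)[:,0]; print(n,"foot hull",cv2.approxPolyDP(h.reshape(-1,1,2),3,True)[:,0].tolist(),onz(c,cv2.approxPolyDP(h.reshape(-1,1,2),3,True)[:,0],15).round(0).tolist())
    crop=im[v-20:v+60,u-45:u+45]; cv2.imwrite(f"pics/st_{n}.png",cv2.resize(crop[:,:,::-1],None,fx=5,fy=5,interpolation=cv2.INTER_CUBIC))
a=[cv2.imread(f"pics/st_{n}.png") for n in("scene","side")]; cv2.imwrite("pics/st.png",cv2.resize(np.hstack(a),(800,355)))
to(510,345,230); 
E
```

```text
scene 150 [313.9 101.2] [513.8 336.1  49.3  45.5  36.3]
scene 200 [314. 101.] [513.  339.5  43.1  39.9   3.6]
scene foot hull [[302, 114], [322, 118], [326, 128], [321, 140], [292, 134]] [[440.0, 404.0], [521.0, 429.0], [565.0, 379.0], [584.0, 301.0], [475.0, 267.0]]
side 150 [181.1 109.9] [505.  322.1  91.8  54.6  60.9]
side 200 [181.  106.6] [514.9 339.   52.8  52.2  60.9]
side 225 [181.  106.8] [513.9 339.1  54.   47.6  67.7]
side 240 [181.  106.7] [512.7 336.8  48.6  46.8 -29.1]
side foot hull [[206, 134], [206, 138], [182, 151], [165, 139], [171, 127], [193, 121]] [[582.0, 310.0], [572.0, 289.0], [470.0, 264.0], [441.0, 355.0], [485.0, 411.0], [571.0, 405.0]]
ee [221.7 637.3 230.8] yaw 160.8 tilt [-0.0003 -0.0007] j6 -0.04 | turn wz 0.0 then shift [-1.8416 -0.9067  0.004 ]
```

View pics/st.png

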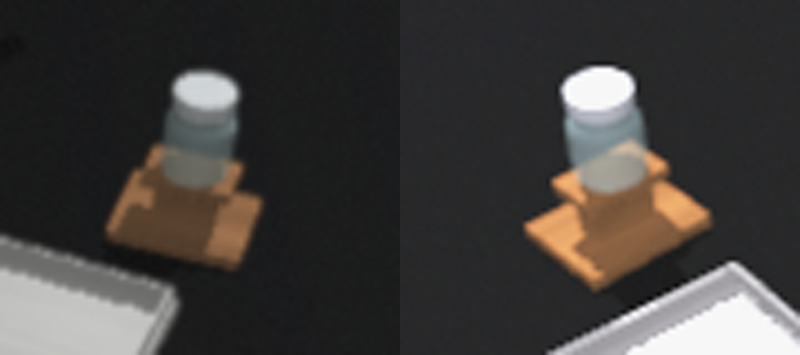

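The jar's cap centre is at about (513,339), stand yaw roughly 16°, with the tray lying nearer the robot. The jar sits roughly mid-stand.

>>> carry_out:
  increments:
    - [[0,0,0],[-0.187,-0.093,0],1]
    - [[0,0,0],[-0.187,-0.093,0],1]
    - [[0,0,0],[-0.187,-0.093,0],1]
    - [[0,0,0],[-0.187,-0.093,0],1]
    - [[0,0,0],[-0.187,-0.093,0],1]

```text
time_s: 0.92
ee_pos: [368.7, 487.2, 231.3]
tcp_rot: [0.523, 3.098, 0.0]
ft_force: [0.3, 0.2, 1.1]
width: 85.3
gripper_force: 0.0
```

>>> carry_out:
  increments:
    - [[0,0,0],[-0.187,-0.093,0],1]
    - [[0,0,0],[-0.187,-0.093,0],1]
    - [[0,0,0],[-0.187,-0.093,0],1]
    - [[0,0,0],[-0.187,-0.093,0],1]
    - [[0,0,0],[-0.187,-0.093,0],1]

```text
time_s: 1.55
ee_pos: [514.7, 337.9, 231.3]
tcp_rot: [0.523, 3.098, 0.0]
ft_force: [1.0, 0.6, 0.5]
width: 85.4
gripper_force: 0.0
```

>>> carry_out:
  increments:
    - [[0,0,0],[0,0,0],1]
    - [[0,0,0],[0,0,0],1]

```text
time_s: 1.8
ee_pos: [513.7, 339.0, 231.2]
tcp_rot: [-0.524, -3.097, -0.0]
ft_force: [0.1, 0.9, -0.4]
width: 85.2
gripper_force: 0.0
```

```bash
python3 - <<'E'
from h import *
c=optics.camera("wrist"); cv2.imwrite("pics/w1.png",c["image"][:,:,::-1]); to(513,339,77)
print(c["fx"],c["k1"],"cam at",(-np.array(c["R"]).T@c["t"]).round(0), proj(c,[[513,339,140],[513,339,60]]).round(0))
E
```

```text
ee [513.4 339.4 231.2] yaw 160.8 tilt [-0.0005  0.0003] j6 -0.69 | turn wz 0.0 then shift [ 0.001  -0.0026  0.771 ]
311.44908424150987 -0.07301834177801182 cam at [440. 364. 375.] [[255. 198.]
 [255. 174.]]
```

View pics/w1.png

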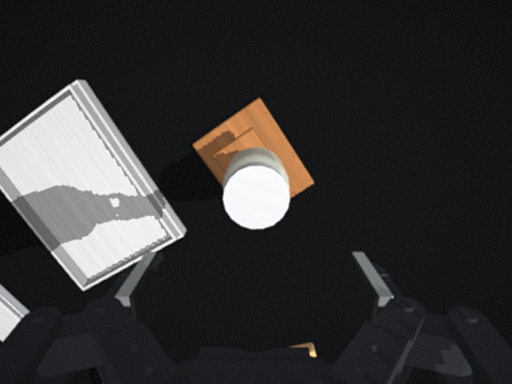

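The wrist view shows the cap at (256,196), within about 1 px of the prediction (255,198). Descending and gripping.

>>> carry_out:
  increments:
    - [[0,0,0],[0,0,0.2],1]
    - [[0,0,0],[0,0,0.2],1]
    - [[0,0,0],[0,0,0.2],1]
    - [[0,0,0],[0,0,0.17],1]
    - [[0,0,0],[0,0,0],1]

```text
time_s: 2.48
ee_pos: [510.3, 338.4, 73.8]
tcp_rot: [-0.52, -3.092, 0.007]
ft_force: [-0.4, 0.1, 0.3]
width: 85.4
gripper_force: 0.0
```

>>> carry_out:
  increments:
    - [[0,0,0],[0,0,0],0]
    - [[0,0,0],[0,0,0],0]
    - [[0,0,0],[0,0,0],0]
    - [[0,0,0],[0,0,0],0]
    - [[0,0,0],[0,0,0],0]
  grip_force: 60

```text
time_s: 3.1
ee_pos: [515.7, 340.4, 80.2]
tcp_rot: [0.523, 3.094, 0.006]
ft_force: [-0.3, 0.9, 6.4]
width: 58.2
gripper_force: 65.1
```

>>> carry_out:
  increments:
    - [[0,0,0],[0,0,0],0]
    - [[0,0,0],[0,0,-0.05],0]
    - [[0,0,0],[0,0,-0.1],0]
    - [[0,0,0],[0,0,0],0]

```text
time_s: 3.6
ee_pos: [515.6, 339.9, 110.1]
tcp_rot: [0.523, 3.094, 0.005]
ft_force: [0.8, 0.6, -2.8]
width: 58.3
gripper_force: 64.7
```

```bash
python3 - <<'E'
from h import *
c=optics.camera("wrist"); cv2.imwrite("pics/w2.png",c["image"][:,:,::-1]); to(474,126,107)
c=optics.camera("side"); im=c["image"]; hsv=cv2.cvtColor(im,cv2.COLOR_RGB2HSV)
for b in blobs((hsv[...,2]>150)&(hsv[...,1]<70),150):
    x,y=b.mean(0)
    if 150<x<250 and 150<y<200: print(rect(onz(c,b,32)), rect(onz(c,b,13)))
E
```

```text
ee [514.9 339.5 108.9] yaw 160.8 tilt [0.0025 0.0015] j6 -0.69 | turn wz 0.0 then shift [-0.1578 -1.0752  0.0096]
[474.  113.3 224.  180.4  10.1] [480.1 132.  228.8 184.3  10.1]
```

>>> carry_out:
  increments:
    - [[0,0,0],[-0.026,-0.18,0],0]
    - [[0,0,0],[-0.026,-0.18,0],0]
    - [[0,0,0],[-0.026,-0.18,0],0]
    - [[0,0,0],[-0.026,-0.18,0],0]
    - [[0,0,0],[-0.026,-0.18,0],0]

```text
time_s: 4.32
ee_pos: [478.3, 159.1, 106.5]
tcp_rot: [-0.523, -3.097, 0.001]
ft_force: [0.2, 0.2, -1.9]
width: 58.1
gripper_force: 64.8
```

>>> carry_out:
  increments:
    - [[0,0,0],[-0.026,-0.18,0],0]
    - [[0,0,0],[0,0,0.15],0]
    - [[0,0,0],[0,0,0.1],0]
    - [[0,0,0],[0,0,0.08],0]
    - [[0,0,0],[0,0,0.02],0]

```text
time_s: 4.95
ee_pos: [471.2, 124.5, 35.8]
tcp_rot: [-0.523, -3.095, 0.002]
ft_force: [-0.1, -0.2, -1.9]
width: 57.9
gripper_force: 64.8
```

>>> carry_out:
  increments:
    - [[0,0,0],[0,0,0.01],0]
    - [[0,0,0],[0,0,0],0]

```text
time_s: 5.2
ee_pos: [473.0, 125.0, 35.8]
tcp_rot: [0.523, 3.097, 0.001]
ft_force: [0.2, 0.3, -2.2]
width: 58.0
gripper_force: 64.8
```

```bash
python3 - <<'E'
from h import *
to(476,122,30); print(sensors.read_state()["ft_force"],sensors.read_state()["width"])
for n in("scene","side"):
    c=optics.camera(n); im=c["image"]; p=proj(c,[[475,122,50]])[0].astype(int); 
    cr=im[max(0,p[1]-70):p[1]+60,p[0]-80:p[0]+80]; cv2.imwrite(f"pics/j_{n}.png",cv2.resize(cr[:,:,::-1],(400,325)))
cv2.imwrite("pics/j.png",np.hstack([cv2.imread(f"pics/j_{n}.png") for n in("scene","side")]))
E
```

```text
ee [473.  125.   35.8] yaw 160.8 tilt [0.0011 0.0002] j6 -1.03 | turn wz 0.0 then shift [-0.019  -0.0092  0.0291]
[ 0.17030245  0.25203742 -2.18968132] 58.027412856175275
```

View pics/j.png

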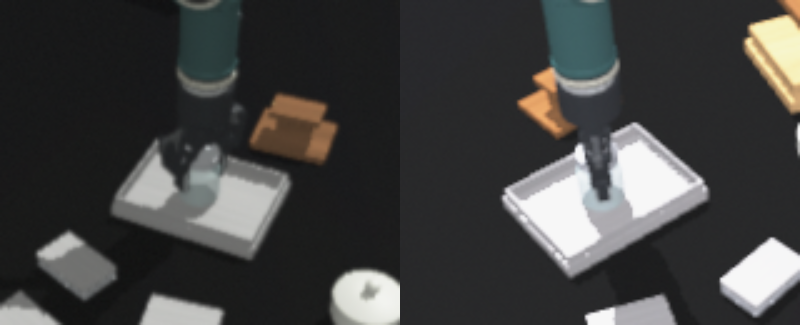

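Jar hangs a few mm above the middle of the tray floor, upright. Lowering gently, then releasing.

>>> carry_out:
  increments:
    - [[0,0,0],[0,0,0.01],0]
    - [[0,0,0],[0,0,0.01],0]
    - [[0,0,0],[0,0,0],0]

```text
time_s: 5.68
ee_pos: [473.0, 124.8, 33.2]
tcp_rot: [0.523, 3.097, 0.0]
ft_force: [-5.3, -1.0, 11.8]
width: 58.5
gripper_force: 66.1
```

>>> carry_out:
  increments:
    - [[0,0,0],[0,0,0.005],0]
    - [[0,0,0],[0,0,0],0]

```text
time_s: 5.92
ee_pos: [473.1, 124.9, 33.1]
tcp_rot: [0.523, 3.097, 0.0]
ft_force: [-8.1, -1.3, 19.4]
width: 58.1
gripper_force: 67.0
```

>>> carry_out:
  increments:
    - [[0,0,0],[0,0,0],1]
    - [[0,0,0],[0,0,0],1]
    - [[0,0,0],[0,0,0],1]
    - [[0,0,0],[0,0,0],1]
    - [[0,0,0],[0,0,-0.1],1]

```text
time_s: 6.55
ee_pos: [470.5, 124.3, 48.7]
tcp_rot: [-0.523, -3.094, 0.003]
ft_force: [-0.7, -0.5, 1.1]
width: 85.2
gripper_force: 0.0
```

>>> carry_out:
  increments:
    - [[0,0,0],[0,0,-0.23],1]
    - [[0,0,0],[0,0,-0.23],1]
    - [[0,0,0],[0,0,-0.23],1]
    - [[0,0,0],[0,0,-0.23],1]
    - [[0,0,0],[0,0,0],1]

```text
time_s: 7.18
ee_pos: [475.4, 125.3, 239.1]
tcp_rot: [0.522, 3.089, 0.005]
ft_force: [-0.0, -0.5, 0.4]
width: 85.5
gripper_force: 0.0
```

```bash
python3 - <<'E'
from h import *
c=optics.camera("wrist"); cv2.imwrite("pics/w3.png",c["image"][:,:,::-1]); to(577.8,-365.2,150,-18.3)
E
```

```text
ee [473.8 125.  236.4] yaw 160.8 tilt [0.0045 0.0009] j6 -1.03 | turn wz -0.02 then shift [-1.2633 -2.1637  0.432 ]
```

View pics/w3.png

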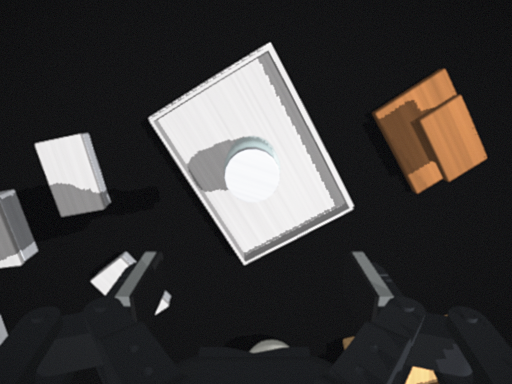

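The wrist view shows the jar upright mid-tray (252,175) and the empty stand. The stand's top-board corners are at about (421,119), (460,96), (488,158) and (447,181).

```bash
python3 - <<'E'
from h import *
c=optics.camera("wrist")
g=cv2.imread("pics/w3.png")
q=np.float32([[421,119],[460,96],[488,158],[447,181]]).reshape(-1,1,2)
q=cv2.cornerSubPix(cv2.cvtColor(g,cv2.COLOR_BGR2GRAY),q,(5,5),(-1,-1),(3,50,.01))[:,0]; print(q.round(1).tolist())
P=onz(c,q,60); print(P.round(1).tolist(),"mean",P.mean(0).round(1),rect(P)); s=[np.linalg.norm(P[i]-P[i-1]).round(1) for i in range(4)];print(s)
for n in("scene","side"):
    d=optics.camera(n); im=d["image"]; hsv=cv2.cvtColor(im,cv2.COLOR_RGB2HSV); p=proj(d,[[513,339,60]])[0].astype(int)
    w=np.zeros(im.shape[:2],bool); w[p[1]-30:p[1]+35,p[0]-40:p[0]+40]=1
    for b in blobs(w&(hsv[...,0]<18)&(hsv[...,1]>110)&(hsv[...,2]>40),60):
        h=cv2.approxPolyDP(cv2.convexHull(b),2,True)[:,0]; print(n,h.tolist(),onz(d,h,60).round(0).tolist(),onz(d,h,15).round(0).tolist())
    print(n, proj(d,np.c_[P,np.full(4,60)]).round(0).tolist())
E
```

```text
[[419.5, 119.80000305175781], [458.8999938964844, 94.4000015258789], [487.1000061035156, 157.5], [448.70001220703125, 181.5]]
[[476.1, 303.5], [463.9, 348.5], [539.8, 369.8], [552.4, 323.3]] mean [508.  336.3] [508.  336.3  78.9  48.2  15.1]
[np.float64(78.7), np.float64(46.7), np.float64(78.9), np.float64(48.2)]
scene [[303, 113], [322, 118], [326, 128], [320, 141], [292, 133]] [[468.0, 354.0], [544.0, 369.0], [586.0, 322.0], [604.0, 241.0], [498.0, 221.0]] [[440.0, 413.0], [521.0, 429.0], [565.0, 379.0], [583.0, 293.0], [472.0, 272.0]]
scene [[298.0, 120.0], [301.0, 113.0], [321.0, 117.0], [318.0, 125.0]]
side [[185, 120], [206, 134], [206, 137], [180, 151], [165, 137], [171, 127]] [[529.0, 367.0], [562.0, 256.0], [556.0, 241.0], [450.0, 216.0], [432.0, 310.0], [470.0, 353.0]] [[547.0, 426.0], [582.0, 310.0], [575.0, 294.0], [464.0, 268.0], [445.0, 366.0], [485.0, 411.0]]
side [[178.0, 134.0], [170.0, 128.0], [187.0, 119.0], [196.0, 125.0]]
```

>>> carry_out:
  increments:
    - [[0,0,0],[0.035,0.213,0],1]
    - [[0,0,0],[0.035,0.213,0],1]
    - [[0,0,0],[0.035,0.213,0],1]
    - [[0,0,0],[0.035,0.213,0],1]
    - [[0,0,0],[0.035,0.213,0],1]

```text
time_s: 8.0
ee_pos: [508.4, 338.1, 231.6]
tcp_rot: [-0.523, -3.095, 0.005]
ft_force: [-0.5, -0.4, 0.6]
width: 85.4
gripper_force: 0.0
```

>>> carry_out:
  increments:
    - [[0,0,0],[0,0,0],1]
    - [[0,0,0],[0,0,0],1]
    - [[0,0,0],[0,0,0],1]

```text
time_s: 8.38
ee_pos: [508.9, 336.1, 233.4]
tcp_rot: [-0.525, -3.096, 0.002]
ft_force: [-0.1, -0.6, -1.2]
width: 85.3
gripper_force: 0.0
```

```bash
python3 - <<'E'
from h import *
c=optics.camera("wrist"); im=c["image"]; cv2.imwrite("pics/w4.png",im[:,:,::-1])
hsv=cv2.cvtColor(im,cv2.COLOR_RGB2HSV)
print(proj(c,[[510,338,60]]))
for t in (60,100,130,150,160,170,180):
  for b in blobs((hsv[...,0]<18)&(hsv[...,1]>110)&(hsv[...,2]>t),400): print(t,b.mean(0).round(),cv2.approxPolyDP(cv2.convexHull(b),3,True)[:,0].tolist(),rect(onz(c,b,60)),rect(onz(c,b,15)))
cv2.imwrite("pics/w4c.png",cv2.resize(im[70:250,150:380,::-1],None,fx=3,fy=3,interpolation=cv2.INTER_CUBIC)); to(577.8,-365.2,150,-18.3)
E
```

```text
[[257.20042267 174.76324982]]
60 [258. 163.] [[264, 101], [317, 185], [253, 225], [197, 146]] [501.6 341.9 105.7  84.1  14.8] [510.9 339.2 120.8  96.   14.8]
100 [258. 163.] [[263, 101], [317, 184], [253, 224], [197, 147]] [501.6 341.9 104.7  82.8  14.8] [510.9 339.2 119.5  94.6  14.8]
130 [254. 160.] [[264, 102], [316, 185], [253, 224], [198, 147]] [501.6 341.9 103.8  82.2  14.8] [510.9 339.2 118.5  93.9  14.8]
150 [254. 160.] [[264, 102], [316, 185], [253, 223], [198, 147]] [501.6 342.  103.4  81.4  14.8] [510.9 339.3 118.1  92.9  14.8]
160 [254. 159.] [[264, 102], [316, 185], [253, 223], [198, 147]] [501.6 342.1 103.1  81.3  14.9] [510.9 339.4 117.8  92.8  14.9]
170 [254. 158.] [[263, 102], [316, 185], [253, 223], [198, 148]] [501.5 342.  102.7  81.1  14.7] [510.8 339.3 117.3  92.6  14.7]
180 [255. 155.] [[263, 102], [316, 184], [265, 217], [199, 149]] [501.7 342.3 102.5  80.6  15. ] [511.  339.6 117.1  92.1  15. ]
ee [509.1 336.2 233.8] yaw 160.8 tilt [-0.0008 -0.0007] j6 -0.69 | turn wz -0.021 then shift [-1.4273 -3.2216  0.419 ]
```

View pics/w4c.png

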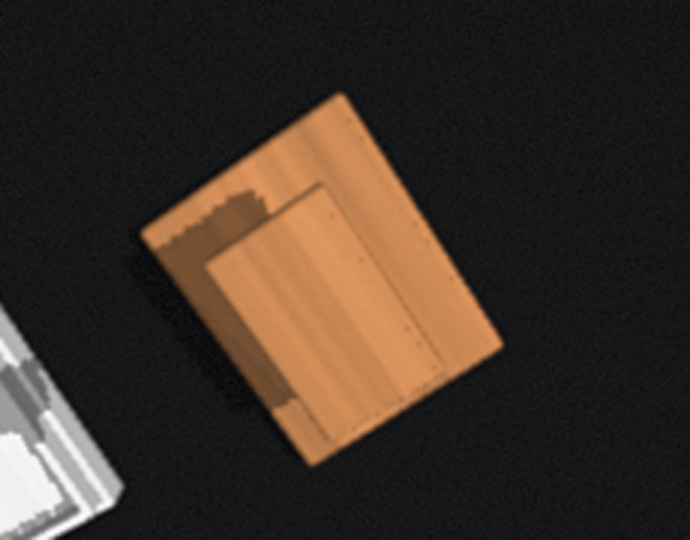

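Stand centre is (511,339), yaw 14.8° (foot corners in the crop at 140,233 / 342,93 / 503,345 / 311,465). Now the first deep tin.

>>> carry_out:
  increments:
    - [[0,0,-0.02],[-0.095,-0.215,0],1]
    - [[0,0,0],[-0.095,-0.215,0],1]
    - [[0,0,0],[-0.095,-0.215,0],1]
    - [[0,0,0],[-0.095,-0.215,0],1]
    - [[0,0,0],[-0.095,-0.215,0],1]

```text
time_s: 9.05
ee_pos: [531.0, 101.0, 234.7]
tcp_rot: [0.501, 3.1, 0.0]
ft_force: [0.5, -0.3, -0.4]
width: 85.5
gripper_force: 0.0
```

>>> carry_out:
  increments:
    - [[0,0,0],[-0.095,-0.215,0],1]
    - [[0,0,0],[-0.095,-0.215,0],1]
    - [[0,0,0],[-0.095,-0.215,0],1]
    - [[0,0,0],[-0.095,-0.215,0],1]
    - [[0,0,0],[-0.095,-0.215,0],1]

```text
time_s: 9.68
ee_pos: [553.5, -132.9, 234.7]
tcp_rot: [0.501, 3.101, -0.0]
ft_force: [0.6, -0.4, -0.5]
width: 85.2
gripper_force: 0.0
```

>>> carry_out:
  increments:
    - [[0,0,0],[-0.095,-0.215,0],1]
    - [[0,0,0],[-0.095,-0.215,0],1]
    - [[0,0,0],[-0.095,-0.215,0],1]
    - [[0,0,0],[-0.095,-0.215,0.1],1]
    - [[0,0,0],[-0.095,-0.215,0.1],1]

```text
time_s: 10.3
ee_pos: [576.3, -366.9, 194.7]
tcp_rot: [0.501, 3.1, -0.001]
ft_force: [0.5, 1.0, 0.3]
width: 85.5
gripper_force: 0.0
```

>>> carry_out:
  increments:
    - [[0,0,0],[0,0,0],1]
    - [[0,0,0],[0,0,0],1]

```text
time_s: 10.55
ee_pos: [576.1, -364.7, 194.3]
tcp_rot: [-0.501, -3.101, -0.001]
ft_force: [-0.9, 0.4, 0.1]
width: 85.5
gripper_force: 0.0
```

```bash
cat >> h.py <<'E'
def top(n,xy,h,vt=None,r=70):
    """rect of the bright top face (height h) of the tin near xy, camera n"""
    c=optics.camera(n); im=c["image"]; hsv=cv2.cvtColor(im,cv2.COLOR_RGB2HSV); V=hsv[...,2]
    p=proj(c,[[*xy,h]])[0]; out=[]
    for b in blobs((V>100)&(hsv[...,1]<70),60):
        m=np.zeros(V.shape,np.uint8); cv2.drawContours(m,[b.reshape(-1,1,2)],-1,1,-1)
        t=vt or cv2.threshold(V[m>0].reshape(-1,1),0,255,cv2.THRESH_OTSU)[0]
        k=blobs((m>0)&(V>t),50)
        if k:
            k=max(k,key=cv2.contourArea); q=rect(onz(c,k,h))
            if np.hypot(*(q[:2]-xy))<r: out.append(q)
    print(n,p.round(),[o.tolist() for o in out]); return c
E
python3 - <<'E'
from h import *
for n in("scene","side"): 
    for xy,h in (((577.8,-365.2),40),((445.7,-225.2),40)): top(n,xy,h)
c=top("wrist",(577.8,-365.2),40); cv2.imwrite("pics/w5.png",c["image"][:,:,::-1]);to(577.8,-365.2,10,-18.3)
E
```

```text
scene [205. 259.] [[578.0, -364.7, 92.3, 58.1, -18.6]]
scene [202. 206.] [[465.8, -234.3, 49.2, 48.6, -13.1]]
side [311. 272.] [[577.8, -365.6, 94.0, 61.3, -18.3]]
side [241. 253.] [[445.9, -225.2, 96.1, 61.2, -11.4]]
wrist [254. 179.] [[577.1, -365.1, 93.4, 58.6, -18.5]]
ee [ 577.4 -363.6  195.5] yaw 161.8 tilt [ 0.0014 -0.0008] j6 -1.85 | turn wz 0.002 then shift [-0.0045 -0.0068  0.9275]
```

View pics/w5.png

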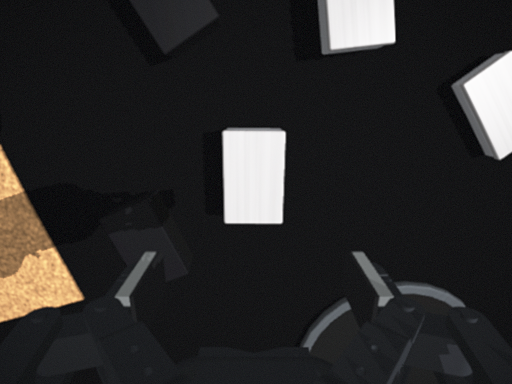

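Tin is centred at (253,176) as expected, and the black decoy at (150,235) is clear of the fingers. Descending.

>>> carry_out:
  increments:
    - [[0,0,0],[0,0,0.2],1]
    - [[0,0,0],[0,0,0.2],1]
    - [[0,0,0],[0,0,0.2],1]
    - [[0,0,0],[0,0,0.2],1]
    - [[0,0,0],[0,0,0.12],1]

```text
time_s: 11.42
ee_pos: [576.1, -362.9, 8.3]
tcp_rot: [-0.497, -3.1, -0.002]
ft_force: [1.0, 1.0, -0.2]
width: 85.5
gripper_force: 0.0
```

>>> carry_out:
  increments:
    - [[0,0,0],[0,0,0],1]
    - [[0,0,0],[0,0,0],0]
    - [[0,0,0],[0,0,0],0]
    - [[0,0,0],[0,0,0],0]
    - [[0,0,0],[0,0,0],0]

```text
time_s: 12.05
ee_pos: [578.7, -365.5, 13.0]
tcp_rot: [0.498, 3.098, -0.003]
ft_force: [0.4, 0.6, 6.7]
width: 58.8
gripper_force: 68.4
```

>>> carry_out:
  increments:
    - [[0,0,0],[0,0,0],0]
    - [[0,0,0],[0,0,-0.1],0]
    - [[0,0,0],[0,0,-0.2],0]
    - [[0,0,0],[0,0,-0.2],0]
    - [[0,0,0],[0,0,-0.2],0]

```text
time_s: 12.68
ee_pos: [576.3, -364.3, 152.1]
tcp_rot: [-0.499, -3.101, -0.0]
ft_force: [-0.1, 0.3, -2.0]
width: 59.3
gripper_force: 67.2
```

>>> carry_out:
  increments:
    - [[0,0,0],[0,0,0],0]
    - [[0,0,0],[0,0,0],0]

```text
time_s: 12.92
ee_pos: [576.1, -364.1, 149.6]
tcp_rot: [-0.499, -3.1, -0.001]
ft_force: [-0.1, 0.4, -3.0]
width: 58.6
gripper_force: 67.4
```

```bash
python3 - <<'E'
from h import *
to(511,339,150,14.8)
for n in("scene","side"): top(n,(445.7,-225.2),40)
E
```

```text
ee [ 576.1 -364.1  149.6] yaw 161.7 tilt [-0.0012  0.0007] j6 -1.85 | turn wz -0.735 then shift [-5.8340e-01  3.4819e+00 -2.0000e-03]
scene [202. 206.] []
side [241. 253.] [[445.9, -225.2, 96.1, 61.2, -11.4]]
```

>>> carry_out:
  increments:
    - [[0,0,-0.184],[0,0,0],0]
    - [[0,0,-0.184],[0,0,0],0]
    - [[0,0,-0.184],[0,0,0],0]
    - [[0,0,-0.183],[0,0,0],0]
    - [[0,0,0],[-0.039,0.232,0],0]

```text
time_s: 13.65
ee_pos: [571.7, -319.2, 147.9]
tcp_rot: [0.401, -3.114, -0.001]
ft_force: [0.5, 1.2, -1.5]
width: 59.0
gripper_force: 67.3
```

>>> carry_out:
  increments:
    - [[0,0,0],[-0.039,0.232,0],0]
    - [[0,0,0],[-0.039,0.232,0],0]
    - [[0,0,0],[-0.039,0.232,0],0]
    - [[0,0,0],[-0.039,0.232,0],0]
    - [[0,0,0],[-0.039,0.232,0],0]

```text
time_s: 14.28
ee_pos: [549.3, -81.7, 148.1]
tcp_rot: [0.404, -3.112, -0.002]
ft_force: [0.4, 0.4, -2.2]
width: 58.9
gripper_force: 67.3
```

>>> carry_out:
  increments:
    - [[0,0,0],[-0.039,0.232,0],0]
    - [[0,0,0],[-0.039,0.232,0],0]
    - [[0,0,0],[-0.039,0.232,0],0]
    - [[0,0,0],[-0.039,0.232,0],0]
    - [[0,0,0],[-0.039,0.232,0],0]

```text
time_s: 14.9
ee_pos: [527.8, 152.0, 148.2]
tcp_rot: [0.404, -3.112, 0.001]
ft_force: [0.2, 0.2, -2.6]
width: 58.8
gripper_force: 67.3
```

>>> carry_out:
  increments:
    - [[0,0,0],[-0.039,0.232,0],0]
    - [[0,0,0],[-0.039,0.232,0],0]
    - [[0,0,0],[-0.039,0.232,0],0]
    - [[0,0,0],[0,0,0],0]
    - [[0,0,0],[0,0,0],0]

```text
time_s: 15.52
ee_pos: [515.4, 290.7, 148.4]
tcp_rot: [0.405, -3.112, 0.003]
ft_force: [0.6, 0.6, -2.4]
width: 59.0
gripper_force: 67.3
```

```bash
python3 - <<'E'
from h import *
to(511,339,75,14.8); print(sensors.read_state()["width"])
c=top("wrist",(511,339),60+100); cv2.imwrite("pics/w6.png",c["image"][:,:,::-1])
E
```

```text
ee [515.4 290.7 148.4] yaw -165.2 tilt [-0.0029 -0.0021] j6 -1.36 | turn wz 0.001 then shift [-0.0402  0.239   0.3671]
58.95052276220138
wrist [352. 280.] []
```

>>> carry_out:
  increments:
    - [[0,0,0],[-0.04,0.239,0],0]
    - [[0,0,0],[0,0,0],0]
    - [[0,0,0],[0,0,0],0]

```text
time_s: 15.95
ee_pos: [512.1, 338.3, 149.8]
tcp_rot: [0.403, -3.115, 0.002]
ft_force: [-0.5, -0.3, -2.2]
width: 59.2
gripper_force: 67.3
```

>>> carry_out:
  increments:
    - [[0,0,0],[0,0,0.15],0]
    - [[0,0,0],[0,0,0.12],0]
    - [[0,0,0],[0,0,0.07],0]
    - [[0,0,0],[0,0,0],0]
    - [[0,0,0],[0,0,0],0]

```text
time_s: 16.58
ee_pos: [513.0, 339.7, 83.3]
tcp_rot: [-0.404, 3.114, 0.001]
ft_force: [1.1, -0.7, -2.9]
width: 58.5
gripper_force: 67.2
```

```bash
python3 - <<'E'
from h import *
to(511,339,72,14.8); print(sensors.read_state()["ft_force"])
for n in("scene","side","wrist"): top(n,(511,339),60+44)
E
```

```text
ee [513.  339.7  83.3] yaw -165.2 tilt [0.0015 0.0008] j6 -1.28 | turn wz -0.001 then shift [ 0.0106 -0.0009  0.0566]
[ 1.11347779 -0.67958812 -2.90742798]
scene [312. 109.] [[535.4, 352.3, 56.5, 37.2, -73.1]]
side [182. 115.] [[509.4, 323.9, 120.3, 103.3, 15.1]]
wrist [255. 272.] [[539.6, 346.3, 62.1, 39.5, -75.5]]
```

>>> carry_out:
  increments:
    - [[0,0,0],[0.007,0,0.02],0]
    - [[0,0,0],[0,0,0.015],0]
    - [[0,0,0],[0,0,0.01],0]
    - [[0,0,0],[0,0,0],0]

```text
time_s: 17.23
ee_pos: [510.8, 339.4, 73.2]
tcp_rot: [-0.405, 3.115, -0.0]
ft_force: [0.7, -1.4, -2.5]
width: 58.9
gripper_force: 67.4
```

>>> carry_out:
  increments:
    - [[0,0,0],[0,0,0.01],0]
    - [[0,0,0],[0,0,0],0]

```text
time_s: 17.48
ee_pos: [510.8, 339.4, 72.9]
tcp_rot: [-0.404, 3.115, -0.0]
ft_force: [-4.4, -2.4, 7.9]
width: 59.0
gripper_force: 68.4
```

>>> carry_out:
  increments:
    - [[0,0,0],[0,0,0],1]
    - [[0,0,0],[0,0,0],1]
    - [[0,0,0],[0,0,0],1]
    - [[0,0,0],[0,0,0],1]
    - [[0,0,0],[0,0,-0.1],1]

```text
time_s: 18.1
ee_pos: [509.2, 338.3, 89.8]
tcp_rot: [0.404, -3.111, 0.003]
ft_force: [-1.3, -0.1, 0.2]
width: 85.5
gripper_force: 0.0
```

>>> carry_out:
  increments:
    - [[0,0,0],[0,0,-0.2],1]
    - [[0,0,0],[0,0,-0.2],1]
    - [[0,0,0],[0,0,-0.2],1]
    - [[0,0,0],[0,0,0],1]
    - [[0,0,0],[0,0,0],1]

```text
time_s: 18.73
ee_pos: [510.8, 339.3, 212.2]
tcp_rot: [-0.404, 3.114, 0.001]
ft_force: [-0.4, -0.8, -0.7]
width: 85.6
gripper_force: 0.0
```

```bash
python3 - <<'E'
from h import *
for n in("scene","side","wrist"): c=top(n,(511,339),100)
cv2.imwrite("pics/w7.png",c["image"][:,:,::-1])
for n in("scene","side"): 
  for xy,h in (((445.7,-225.2),40),((416.4,-91.5),24),((589,-95.8),24)): top(n,xy,h)
to(445.7,-225.2,195,-11.2)
E
```

```text
scene [312. 110.] [[510.9, 336.5, 90.6, 56.7, 14.8]]
side [182. 116.] [[510.3, 335.8, 95.1, 57.7, 13.4]]
wrist [255. 194.] [[509.6, 338.6, 93.7, 59.3, 14.4]]
scene [202. 206.] [[445.1, -225.2, 92.5, 57.7, -10.6]]
scene [222. 180.] [[414.7, -91.3, 89.2, 57.5, -9.7]]
scene [264. 204.] [[588.7, -95.7, 92.0, 56.9, 18.4]]
side [241. 253.] [[446.1, -225.2, 96.1, 60.5, -10.9]]
side [210. 226.] [[415.9, -91.2, 94.0, 60.9, -9.0]]
side [263. 205.] [[589.4, -96.1, 97.1, 61.0, 18.5]]
ee [510.6 339.2 210.6] yaw -165.2 tilt [-0.0009 -0.0005] j6 -1.28 | turn wz 0.578 then shift [-0.23   -2.8312  0.0782]
```

View pics/w7.png

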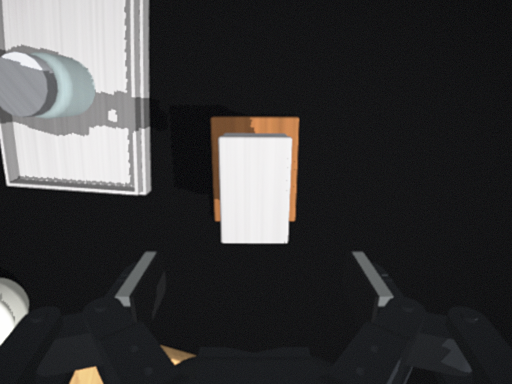

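First tin is centred on the stand (wrist view 255,190 over foot centre 255). Next, the second deep tin.

>>> carry_out:
  increments:
    - [[0,0,0.193],[0,0,0],1]
    - [[0,0,0.193],[0,0,0],1]
    - [[0,0,0.192],[0,0,0],1]
    - [[0,0,0],[-0.019,-0.236,0],1]
    - [[0,0,0],[-0.019,-0.236,0],1]

```text
time_s: 19.8
ee_pos: [499.7, 244.6, 211.0]
tcp_rot: [-0.305, -3.127, 0.0]
ft_force: [1.1, -1.0, 0.0]
width: 85.3
gripper_force: 0.0
```

>>> carry_out:
  increments:
    - [[0,0,0],[-0.019,-0.236,0],1]
    - [[0,0,0],[-0.019,-0.236,0],1]
    - [[0,0,0],[-0.019,-0.236,0],1]
    - [[0,0,0],[-0.019,-0.236,0],1]
    - [[0,0,0],[-0.019,-0.236,0],1]

```text
time_s: 20.42
ee_pos: [472.3, 8.6, 211.4]
tcp_rot: [0.307, 3.126, -0.0]
ft_force: [-0.3, -0.0, 0.3]
width: 85.3
gripper_force: 0.0
```

>>> carry_out:
  increments:
    - [[0,0,0],[-0.019,-0.236,0],1]
    - [[0,0,0],[-0.019,-0.236,0],1]
    - [[0,0,0],[-0.019,-0.236,0],1]
    - [[0,0,0],[-0.019,-0.236,0.03],1]
    - [[0,0,0],[-0.019,-0.236,0.05],1]

```text
time_s: 21.05
ee_pos: [445.4, -226.9, 195.7]
tcp_rot: [0.307, 3.125, -0.001]
ft_force: [0.9, -0.2, -0.8]
width: 85.5
gripper_force: 0.0
```

>>> carry_out:
  increments:
    - [[0,0,0],[0,0,0],1]
    - [[0,0,0],[0,0,0],1]
    - [[0,0,0],[0,0,0],1]

```text
time_s: 21.42
ee_pos: [445.6, -224.2, 195.5]
tcp_rot: [0.305, 3.126, 0.0]
ft_force: [0.4, 0.0, -0.4]
width: 85.6
gripper_force: 0.0
```

```bash
python3 - <<'E'
from h import *
for n in("side","wrist"): top(n,(445.7,-225.2),40)
to(445.7,-225.2,10,-11.1)
E
```

```text
side [241. 253.] [[446.2, -225.2, 96.1, 60.4, -10.7]]
wrist [254. 179.] [[444.0, -225.0, 93.9, 58.6, -10.9]]
ee [ 445.7 -224.1  195.6] yaw 168.9 tilt [ 0.0005 -0.0001] j6 -1.89 | turn wz -0.0 then shift [-9.000e-04 -5.300e-03  9.279e-01]
```

>>> carry_out:
  increments:
    - [[0,0,0],[0,-0.005,0.2],1]
    - [[0,0,0],[0,0,0.2],1]
    - [[0,0,0],[0,0,0.2],1]
    - [[0,0,0],[0,0,0.2],1]
    - [[0,0,0],[0,0,0.12],1]

```text
time_s: 22.15
ee_pos: [444.3, -224.6, 9.4]
tcp_rot: [-0.304, -3.125, -0.002]
ft_force: [0.6, -0.3, 0.3]
width: 85.2
gripper_force: 0.0
```

>>> carry_out:
  increments:
    - [[0,0,0],[0,0,0],1]
    - [[0,0,0],[0,0,0],0]
    - [[0,0,0],[0,0,0],0]
    - [[0,0,0],[0,0,0],0]
    - [[0,0,0],[0,0,0],0]

```text
time_s: 22.78
ee_pos: [447.0, -226.7, 13.4]
tcp_rot: [0.307, 3.123, -0.002]
ft_force: [0.2, 3.2, 7.0]
width: 58.8
gripper_force: 67.8
```

>>> carry_out:
  increments:
    - [[0,0,0],[0,0,0],0]
    - [[0,0,0],[0,0,-0.1],0]
    - [[0,0,0],[0,0,-0.2],0]
    - [[0,0,0],[0,0,-0.25],0]
    - [[0,0,0],[0,0,-0.2],0]

```text
time_s: 23.4
ee_pos: [444.9, -226.2, 163.1]
tcp_rot: [0.307, 3.126, -0.001]
ft_force: [0.4, -0.9, -4.4]
width: 58.5
gripper_force: 66.7
```

>>> carry_out:
  increments:
    - [[0,0,0],[0,0,0],0]
    - [[0,0,0],[0,0,0],0]

```text
time_s: 23.65
ee_pos: [444.0, -225.5, 159.8]
tcp_rot: [-0.307, -3.125, -0.001]
ft_force: [-0.6, -0.4, -3.9]
width: 59.0
gripper_force: 66.7
```

```bash
python3 - <<'E'
from h import *
to(511,338.7,160,14.6)
for n in("scene","side"): top(n,(511,339),100)
E
```

```text
ee [ 444.  -225.5  159.8] yaw 168.8 tilt [-0.002  0.001] j6 -1.89 | turn wz -0.574 then shift [-1.0355e+00  2.6456e+00 -9.0000e-04]
scene [312. 110.] [[510.9, 336.5, 90.6, 56.7, 14.8]]
side [182. 116.] [[509.6, 334.9, 93.5, 58.4, 15.0]]
```

>>> carry_out:
  increments:
    - [[0,0,-0.191],[0,0,0],0]
    - [[0,0,-0.191],[0,0,0],0]
    - [[0,0,-0.192],[0,0,0],0]
    - [[0,0,0],[-0.086,0.22,0],0]
    - [[0,0,0],[-0.086,0.22,0],0]

```text
time_s: 24.38
ee_pos: [454.8, -131.2, 158.9]
tcp_rot: [0.396, -3.113, -0.003]
ft_force: [0.6, 0.4, -3.9]
width: 58.8
gripper_force: 66.8
```

>>> carry_out:
  increments:
    - [[0,0,0],[-0.086,0.22,0],0]
    - [[0,0,0],[-0.086,0.22,0],0]
    - [[0,0,0],[-0.086,0.22,0],0]
    - [[0,0,0],[-0.086,0.22,0],0]
    - [[0,0,0],[-0.086,0.22,0],0]

```text
time_s: 25.0
ee_pos: [482.4, 103.6, 158.9]
tcp_rot: [0.399, -3.112, 0.001]
ft_force: [1.4, 0.3, -3.4]
width: 58.6
gripper_force: 66.8
```

>>> carry_out:
  increments:
    - [[0,0,0],[-0.086,0.22,0],0]
    - [[0,0,0],[-0.086,0.22,0],0]
    - [[0,0,0],[-0.086,0.22,0],0]
    - [[0,0,0],[-0.086,0.22,0],0]
    - [[0,0,0],[-0.086,0.22,0],0]

```text
time_s: 25.62
ee_pos: [510.3, 337.6, 158.3]
tcp_rot: [0.399, -3.112, 0.003]
ft_force: [0.8, -0.2, -3.1]
width: 58.8
gripper_force: 66.8
```

>>> carry_out:
  increments:
    - [[0,0,0],[0,0,0],0]
    - [[0,0,0],[0,0,0],0]
    - [[0,0,0],[0,0,0],0]

```text
time_s: 26.0
ee_pos: [511.0, 335.4, 160.0]
tcp_rot: [0.398, -3.114, 0.002]
ft_force: [0.1, -1.1, -3.4]
width: 59.1
gripper_force: 67.1
```

```bash
python3 - <<'E'
from h import *
to(511,339,113,14.6); print(sensors.read_state()["width"])
E
```

```text
ee [511.  335.4 160. ] yaw -165.4 tilt [-0.002  -0.0016] j6 -1.28 | turn wz -0.001 then shift [-0.0047  0.0175  0.2351]
59.06029413179924
```

>>> carry_out:
  increments:
    - [[0,0,0],[-0.004,0.016,0.1],0]
    - [[0,0,0],[0,0,0.07],0]
    - [[0,0,0],[0,0,0.03],0]
    - [[0,0,0],[0,0,0],0]
    - [[0,0,0],[0,0,0],0]

```text
time_s: 26.62
ee_pos: [512.0, 340.4, 121.7]
tcp_rot: [-0.399, 3.115, 0.001]
ft_force: [0.0, 0.6, -4.1]
width: 59.3
gripper_force: 67.1
```

```bash
python3 - <<'E'
from h import *
to(511,339,113,14.6)
E
```

```text
ee [512.  340.4 121.7] yaw -165.4 tilt [0.0007 0.0004] j6 -1.28 | turn wz 0.0 then shift [ 0.0066 -0.0054  0.0436]
```

>>> carry_out:
  increments:
    - [[0,0,0],[0.004,-0.006,0.02],0]
    - [[0,0,0],[0,0,0.01],0]
    - [[0,0,0],[0,0,0.005],0]
    - [[0,0,0],[0,0,0],0]

```text
time_s: 27.12
ee_pos: [511.1, 338.8, 114.2]
tcp_rot: [0.4, -3.116, 0.0]
ft_force: [0.5, -0.2, -2.9]
width: 59.1
gripper_force: 67.1
```

>>> carry_out:
  increments:
    - [[0,0,0],[0,0,0.007],0]
    - [[0,0,0],[0,0,0],0]

```text
time_s: 27.38
ee_pos: [511.3, 339.0, 113.4]
tcp_rot: [-0.4, 3.116, 0.0]
ft_force: [-1.5, -0.8, 0.3]
width: 59.0
gripper_force: 67.5
```

>>> carry_out:
  increments:
    - [[0,0,0],[0,0,0.007],0]
    - [[0,0,0],[0,0,0],0]

```text
time_s: 27.62
ee_pos: [511.3, 338.9, 113.4]
tcp_rot: [-0.4, 3.115, 0.0]
ft_force: [-4.3, -2.1, 7.4]
width: 58.5
gripper_force: 68.5
```

Contact. Release, rise, check.

>>> carry_out:
  increments:
    - [[0,0,0],[0,0,0],1]
    - [[0,0,0],[0,0,0],1]
    - [[0,0,0],[0,0,0],1]
    - [[0,0,0],[0,0,0],1]
    - [[0,0,0],[0,0,-0.1],1]

```text
time_s: 28.25
ee_pos: [509.6, 337.9, 130.0]
tcp_rot: [0.399, -3.112, 0.003]
ft_force: [0.2, -0.5, 0.2]
width: 85.7
gripper_force: 0.0
```

>>> carry_out:
  increments:
    - [[0,0,0],[0,0,-0.2],1]
    - [[0,0,0],[0,0,-0.2],1]
    - [[0,0,0],[0,0,-0.2],1]
    - [[0,0,0],[0,0,0],1]
    - [[0,0,0],[0,0,0],1]

```text
time_s: 28.88
ee_pos: [511.2, 338.8, 252.4]
tcp_rot: [-0.399, 3.115, 0.001]
ft_force: [-0.3, 0.4, -0.5]
width: 85.4
gripper_force: 0.0
```

```bash
python3 - <<'E'
from h import *
for n in("scene","side","wrist"): c=top(n,(511,339),140)
for n in("scene","side"): 
  for xy,h in (((416,-91.5),24),((589,-95.8),24)): top(n,xy,h)
to(416,-91.5,195,-9.1)
E
```

```text
scene [313. 101.] [[509.6, 335.3, 91.7, 56.8, 14.5]]
side [180. 107.] [[509.2, 334.9, 96.1, 60.0, 14.4]]
wrist [256. 194.] [[508.2, 337.6, 93.2, 59.5, 14.6]]
scene [222. 180.] [[414.6, -91.3, 89.3, 57.3, -8.5]]
scene [264. 204.] [[588.7, -95.7, 92.0, 56.9, 18.4]]
side [210. 226.] [[416.7, -91.5, 93.4, 60.5, -9.0]]
side [263. 205.] [[589.5, -96.1, 97.5, 61.0, 18.9]]
ee [510.7 338.5 250.3] yaw -165.4 tilt [-0.0017 -0.001 ] j6 -1.28 | turn wz 0.527 then shift [ 0.1274 -2.198   0.2767]
```

Two deep tins stacked within about 1 mm of each other. Next: the flat tin at (416,-91.5).

>>> carry_out:
  increments:
    - [[0,0,0.176],[0,0,0],1]
    - [[0,0,0.176],[0,0,0],1]
    - [[0,0,0.175],[0,0,0],1]
    - [[0,0,0],[0.013,-0.22,0],1]
    - [[0,0,0],[0.013,-0.22,0],1]

```text
time_s: 29.85
ee_pos: [491.7, 252.0, 250.8]
tcp_rot: [-0.247, -3.131, 0.001]
ft_force: [0.1, -0.9, -0.3]
width: 85.6
gripper_force: 0.0
```

>>> carry_out:
  increments:
    - [[0,0,0],[0.013,-0.22,0],1]
    - [[0,0,0],[0.013,-0.22,0],1]
    - [[0,0,0],[0.013,-0.22,0],1]
    - [[0,0,0],[0.013,-0.22,0.05],1]
    - [[0,0,0],[0.013,-0.22,0.05],1]

```text
time_s: 30.48
ee_pos: [444.0, 36.3, 231.2]
tcp_rot: [0.249, 3.131, -0.0]
ft_force: [1.1, 0.1, -0.7]
width: 85.3
gripper_force: 0.0
```

>>> carry_out:
  increments:
    - [[0,0,0],[0.013,-0.22,0.06],1]
    - [[0,0,0],[0.013,-0.22,0.06],1]
    - [[0,0,0],[0.013,-0.22,0.06],1]
    - [[0,0,0],[0,0,0],1]
    - [[0,0,0],[0,0,0],1]

```text
time_s: 31.1
ee_pos: [416.0, -91.3, 195.5]
tcp_rot: [-0.251, -3.132, -0.001]
ft_force: [-0.8, -0.7, 1.1]
width: 85.6
gripper_force: 0.0
```

```bash
python3 - <<'E'
from h import *
c=top("side",(416,-91.5),24);c=top("wrist",(416,-91.5),24); cv2.imwrite("pics/w8.png",c["image"][:,:,::-1])
to(416,-91.5,4,-9.1)
E
```

```text
side [210. 226.] [[417.0, -91.2, 96.3, 61.2, -9.0]]
wrist [254. 175.] [[414.7, -90.7, 92.9, 58.5, -9.1]]
ee [416.4 -90.7 195.9] yaw 171.0 tilt [0.0007 0.0002] j6 -1.69 | turn wz 0.001 then shift [ 0.0013 -0.0041  0.9594]
```

>>> carry_out:
  increments:
    - [[0,0,0],[0.002,-0.002,0.21],1]
    - [[0,0,0],[0,0,0.21],1]
    - [[0,0,0],[0,0,0.21],1]
    - [[0,0,0],[0,0,0.21],1]
    - [[0,0,0],[0,0,0.1],1]

```text
time_s: 31.82
ee_pos: [414.3, -90.2, 5.5]
tcp_rot: [-0.245, -3.129, -0.001]
ft_force: [0.1, -0.8, 0.5]
width: 85.2
gripper_force: 0.0
```

>>> carry_out:
  increments:
    - [[0,0,0],[0,0,0.01],1]
    - [[0,0,0],[0,0,0],1]
    - [[0,0,0],[0,0,0],1]

```text
time_s: 32.2
ee_pos: [417.0, -92.0, 6.9]
tcp_rot: [0.248, 3.129, -0.001]
ft_force: [0.1, 0.4, 0.2]
width: 85.5
gripper_force: 0.0
```

>>> carry_out:
  increments:
    - [[0,0,0],[0,0,0.008],1]
    - [[0,0,0],[0,0,0],1]

```text
time_s: 32.45
ee_pos: [415.7, -92.0, 4.3]
tcp_rot: [0.249, 3.131, -0.0]
ft_force: [-0.4, 0.1, 0.4]
width: 85.4
gripper_force: 0.0
```

>>> carry_out:
  increments:
    - [[0,0,0],[0,0,0.012],1]
    - [[0,0,0],[0,0,0],1]

```text
time_s: 32.7
ee_pos: [415.1, -91.9, 1.3]
tcp_rot: [-0.25, -3.131, -0.0]
ft_force: [-0.3, -0.5, -0.2]
width: 85.4
gripper_force: 0.0
```

>>> carry_out:
  increments:
    - [[0,0,0],[0,0,0],0]
    - [[0,0,0],[0,0,0],0]
    - [[0,0,0],[0,0,0],0]
    - [[0,0,0],[0,0,0],0]
    - [[0,0,0],[0,0,0],0]

```text
time_s: 33.33
ee_pos: [415.9, -92.0, 1.9]
tcp_rot: [0.249, 3.131, -0.0]
ft_force: [-0.9, 0.6, 5.1]
width: 58.9
gripper_force: 65.4
```

>>> carry_out:
  increments:
    - [[0,0,0],[0,0,-0.02],0]
    - [[0,0,0],[0,0,-0.05],0]
    - [[0,0,0],[0,0,-0.1],0]
    - [[0,0,0],[0,0,0],0]
    - [[0,0,0],[0,0,0],0]

```text
time_s: 33.95
ee_pos: [415.1, -91.8, 35.3]
tcp_rot: [-0.249, -3.132, 0.0]
ft_force: [-0.2, 0.1, -1.0]
width: 58.6
gripper_force: 64.8
```

```bash
python3 - <<'E'
from h import *
for n in ("scene","side"):
    c=top(n,(416,-91.5),24+33); p=proj(c,[[416,-91,50]])[0].astype(int)
    cv2.imwrite(f"pics/f_{n}.png",cv2.resize(c["image"][p[1]-45:p[1]+45,p[0]-55:p[0]+55,::-1],(396,324)))
cv2.imwrite("pics/f.png",np.hstack([cv2.imread(f"pics/f_{n}.png") for n in("scene","side")]))
to(511,338.7,180,14.6)
E
```

```text
scene [221. 173.] [[447.5, -97.7, 58.0, 30.9, 87.0]]
side [209. 219.] [[386.5, -94.5, 73.9, 39.1, 80.8], [449.2, -106.2, 76.0, 31.9, 67.1]]
ee [414.6 -91.7  34.8] yaw 170.9 tilt [-0.0014  0.0004] j6 -1.69 | turn wz -0.527 then shift [-1.0087  1.9608 -0.7261]
```

View pics/f.png

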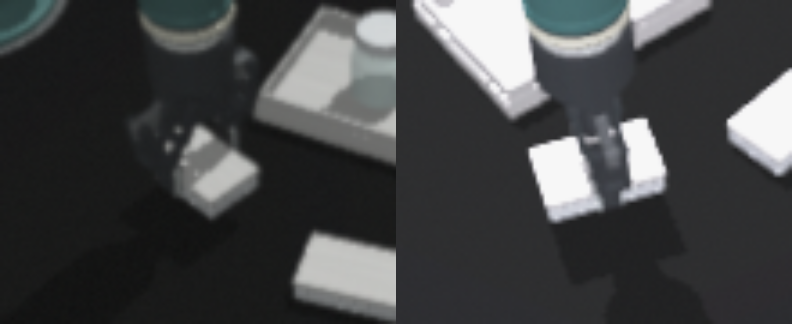

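The flat tin is lifted, level and centred in the grip. Carrying it to the stack.

>>> carry_out:
  increments:
    - [[0,0,0],[0,0,-0.2],0]
    - [[0,0,0],[0,0,-0.2],0]
    - [[0,0,0],[0,0,-0.2],0]
    - [[0,0,0],[0,0,-0.2],0]
    - [[0,0,-0.176],[0,0,0],0]

```text
time_s: 34.67
ee_pos: [417.8, -92.5, 198.8]
tcp_rot: [0.027, 3.135, -0.003]
ft_force: [0.4, 0.2, -0.7]
width: 59.0
gripper_force: 65.4
```

>>> carry_out:
  increments:
    - [[0,0,-0.176],[0,0,0],0]
    - [[0,0,-0.175],[0,0,0],0]
    - [[0,0,0],[-0.101,0.196,0],0]
    - [[0,0,0],[-0.101,0.196,0],0]
    - [[0,0,0],[-0.101,0.196,0],0]

```text
time_s: 35.3
ee_pos: [444.0, 38.3, 194.6]
tcp_rot: [0.398, -3.115, -0.0]
ft_force: [1.4, -0.3, -0.9]
width: 58.5
gripper_force: 65.4
```

>>> carry_out:
  increments:
    - [[0,0,0],[-0.101,0.196,0],0]
    - [[0,0,0],[-0.101,0.196,0],0]
    - [[0,0,0],[-0.101,0.196,0],0]
    - [[0,0,0],[-0.101,0.196,0],0]
    - [[0,0,0],[-0.101,0.196,0],0]

```text
time_s: 35.92
ee_pos: [492.3, 253.6, 194.2]
tcp_rot: [0.4, -3.114, 0.001]
ft_force: [0.7, -0.2, -0.7]
width: 58.7
gripper_force: 65.4
```

>>> carry_out:
  increments:
    - [[0,0,0],[-0.101,0.196,0],0]
    - [[0,0,0],[-0.101,0.196,0],0]
    - [[0,0,0],[0,0,0],0]
    - [[0,0,0],[0,0,0],0]
    - [[0,0,0],[0,0,0],0]

```text
time_s: 36.55
ee_pos: [511.6, 337.2, 194.9]
tcp_rot: [0.398, -3.115, 0.001]
ft_force: [0.5, 0.7, -2.0]
width: 58.6
gripper_force: 65.4
```

```bash
python3 - <<'E'
from h import *
to(510.5,338.7,142,14.6); print(sensors.read_state()["width"])
E
```

```text
ee [511.6 337.2 194.9] yaw -165.4 tilt [-0.001 -0.001] j6 -1.28 | turn wz -0.001 then shift [0.0032 0.0088 0.2645]
58.588047873107115
```

>>> carry_out:
  increments:
    - [[0,0,0],[0.003,0.008,0.1],0]
    - [[0,0,0],[0,0,0.08],0]
    - [[0,0,0],[0,0,0.04],0]
    - [[0,0,0],[0,0,0],0]
    - [[0,0,0],[0,0,0],0]

```text
time_s: 37.17
ee_pos: [511.3, 340.0, 151.8]
tcp_rot: [-0.399, 3.116, 0.0]
ft_force: [1.2, 0.0, -0.9]
width: 58.7
gripper_force: 65.4
```

```bash
python3 - <<'E'
from h import *
to(510.5,338.7,142,14.6)
E
```

```text
ee [511.3 340.  151.8] yaw -165.4 tilt [0.0005 0.0003] j6 -1.28 | turn wz 0.0 then shift [ 0.0056 -0.0052  0.0491]
```

>>> carry_out:
  increments:
    - [[0,0,0],[0.003,-0.004,0.02],0]
    - [[0,0,0],[0,0,0.012],0]
    - [[0,0,0],[0,0,0.006],0]
    - [[0,0,0],[0,0,0],0]

```text
time_s: 37.67
ee_pos: [510.5, 338.8, 143.8]
tcp_rot: [0.4, -3.116, 0.0]
ft_force: [-0.2, 0.4, -0.9]
width: 58.8
gripper_force: 65.4
```

>>> carry_out:
  increments:
    - [[0,0,0],[0,0,0.007],0]
    - [[0,0,0],[0,0,0],0]

```text
time_s: 37.92
ee_pos: [510.5, 338.8, 142.4]
tcp_rot: [0.4, -3.116, 0.0]
ft_force: [0.2, 0.6, -0.7]
width: 58.2
gripper_force: 65.4
```

>>> carry_out:
  increments:
    - [[0,0,0],[0,0,0.007],0]
    - [[0,0,0],[0,0,0],0]

```text
time_s: 38.17
ee_pos: [510.8, 339.0, 141.9]
tcp_rot: [-0.399, 3.116, 0.0]
ft_force: [-0.8, -2.1, 3.8]
width: 58.8
gripper_force: 65.9
```

>>> carry_out:
  increments:
    - [[0,0,0],[0,0,0],1]
    - [[0,0,0],[0,0,0],1]
    - [[0,0,0],[0,0,0],1]
    - [[0,0,0],[0,0,0],1]
    - [[0,0,0],[0,0,-0.1],1]

```text
time_s: 38.8
ee_pos: [509.2, 338.0, 159.6]
tcp_rot: [0.399, -3.112, 0.003]
ft_force: [-0.4, -0.5, 0.2]
width: 85.4
gripper_force: 0.0
```

>>> carry_out:
  increments:
    - [[0,0,0],[0,0,-0.2],1]
    - [[0,0,0],[0,0,-0.2],1]
    - [[0,0,0],[0,0,-0.2],1]
    - [[0,0,0],[0,0,0],1]
    - [[0,0,0],[0,0,0],1]

```text
time_s: 39.42
ee_pos: [510.7, 338.9, 282.0]
tcp_rot: [-0.399, 3.115, 0.001]
ft_force: [0.5, 0.3, -0.4]
width: 85.3
gripper_force: 0.0
```

```bash
python3 - <<'E'
from h import *
for n in("scene","side","wrist"): c=top(n,(511,339),164)
for n in("scene","side"): top(n,(589,-95.8),24)
to(589,-95.9,195,18.5)
E
```

```text
scene [314.  95.] [[511.5, 336.1, 91.1, 56.9, 15.1]]
side [179. 101.] [[510.3, 335.8, 95.1, 60.9, 14.7]]
wrist [255. 192.] [[510.2, 338.2, 93.6, 58.9, 14.6]]
scene [264. 204.] [[588.7, -95.7, 92.0, 56.9, 18.4]]
side [263. 205.] [[588.2, -96.7, 100.0, 61.3, 18.5]]
ee [510.  338.5 279.5] yaw -165.4 tilt [-0.0023 -0.0014] j6 -1.28 | turn wz -0.086 then shift [ 0.3144 -2.1852  0.4227]
```

>>> carry_out:
  increments:
    - [[0,0,-0.086],[0,0,0],1]
    - [[0,0,0],[0.031,-0.218,0],1]
    - [[0,0,0],[0.031,-0.218,0],1]
    - [[0,0,0],[0.031,-0.218,0],1]
    - [[0,0,0],[0.031,-0.218,0],1]

```text
time_s: 40.3
ee_pos: [542.1, 164.2, 280.2]
tcp_rot: [0.505, -3.099, 0.0]
ft_force: [-0.1, -0.1, -1.0]
width: 85.5
gripper_force: 0.0
```

>>> carry_out:
  increments:
    - [[0,0,0],[0.031,-0.218,0.06],1]
    - [[0,0,0],[0.031,-0.218,0.06],1]
    - [[0,0,0],[0.031,-0.218,0.06],1]
    - [[0,0,0],[0.031,-0.218,0.08],1]
    - [[0,0,0],[0.031,-0.218,0.08],1]

```text
time_s: 40.92
ee_pos: [581.8, -52.3, 211.9]
tcp_rot: [0.504, -3.1, -0.001]
ft_force: [1.3, -0.1, 0.8]
width: 85.3
gripper_force: 0.0
```

>>> carry_out:
  increments:
    - [[0,0,0],[0.031,-0.218,0.08],1]
    - [[0,0,0],[0,0,0],1]
    - [[0,0,0],[0,0,0],1]
    - [[0,0,0],[0,0,0],1]

```text
time_s: 41.42
ee_pos: [590.2, -93.2, 197.5]
tcp_rot: [-0.506, 3.1, 0.0]
ft_force: [0.7, 0.3, 1.0]
width: 85.1
gripper_force: 0.0
```

```bash
python3 - <<'E'
from h import *
top("side",(589,-95.8),24);top("wrist",(589,-95.8),24)
to(588.6,-95.8,2,18.5)
E
```

```text
side [263. 205.] [[586.9, -101.0, 105.2, 69.8, 18.5]]
wrist [253. 173.] [[588.7, -95.3, 92.3, 58.4, 18.5]]
ee [590.3 -93.2 197.7] yaw -161.4 tilt [ 0.001 -0.   ] j6 -2.09 | turn wz 0.002 then shift [ 0.0122 -0.0096  0.9786]
```

>>> carry_out:
  increments:
    - [[0,0,0],[0.011,-0.009,0.21],1]
    - [[0,0,0],[0,0,0.21],1]
    - [[0,0,0],[0,0,0.21],1]
    - [[0,0,0],[0,0,0.21],1]
    - [[0,0,0],[0,0,0.105],1]

```text
time_s: 42.15
ee_pos: [586.9, -95.4, 5.8]
tcp_rot: [0.506, -3.097, -0.002]
ft_force: [-0.6, -0.2, 0.1]
width: 85.5
gripper_force: 0.0
```

>>> carry_out:
  increments:
    - [[0,0,0],[0,0,0.012],1]
    - [[0,0,0],[0,0,0.01],1]
    - [[0,0,0],[0,0,0],1]
    - [[0,0,0],[0,0,0],1]

```text
time_s: 42.65
ee_pos: [589.5, -96.8, 5.0]
tcp_rot: [-0.504, 3.099, -0.001]
ft_force: [-0.1, -0.3, -0.5]
width: 85.5
gripper_force: 0.0
```

```bash
python3 - <<'E'
from h import *
to(588.6,-95.8,2,18.5)
E
```

```text
ee [589.5 -96.8   5. ] yaw -161.5 tilt [ 0.0022 -0.0005] j6 -2.1 | turn wz -0.0 then shift [0.0028 0.0065 0.0151]
```

>>> carry_out:
  increments:
    - [[0,0,0],[0.002,0.004,0.014],1]
    - [[0,0,0],[0,0,0],1]

```text
time_s: 42.9
ee_pos: [587.6, -96.0, 0.8]
tcp_rot: [0.504, -3.101, -0.0]
ft_force: [-0.3, -0.4, -0.0]
width: 85.5
gripper_force: 0.0
```

>>> carry_out:
  increments:
    - [[0,0,0],[0,0,0],0]
    - [[0,0,0],[0,0,0],0]
    - [[0,0,0],[0,0,0],0]
    - [[0,0,0],[0,0,0],0]
    - [[0,0,0],[0,0,0],0]

```text
time_s: 43.52
ee_pos: [588.4, -96.2, 1.3]
tcp_rot: [-0.504, 3.1, -0.0]
ft_force: [-0.2, -0.5, 3.5]
width: 58.6
gripper_force: 67.1
```

>>> carry_out:
  increments:
    - [[0,0,0],[0,0,-0.05],0]
    - [[0,0,0],[0,0,-0.1],0]
    - [[0,0,0],[0,0,-0.2],0]
    - [[0,0,0],[0,0,-0.2],0]
    - [[0,0,0],[0,0,-0.2],0]

```text
time_s: 44.15
ee_pos: [587.7, -96.0, 153.2]
tcp_rot: [-0.505, 3.1, -0.0]
ft_force: [0.1, -0.9, -1.9]
width: 58.8
gripper_force: 66.6
```

>>> carry_out:
  increments:
    - [[0,0,0],[0,0,-0.2],0]
    - [[0,0,0],[0,0,-0.15],0]
    - [[0,0,0.086],[0,0,0],0]
    - [[0,0,0],[0,0,0],0]
    - [[0,0,0],[0,0,0],0]

```text
time_s: 44.78
ee_pos: [587.3, -95.9, 220.7]
tcp_rot: [0.401, -3.115, -0.0]
ft_force: [0.1, 0.1, -2.1]
width: 58.8
gripper_force: 66.7
```

```bash
python3 - <<'E'
from h import *
to(510.7,338.8,220,14.6)
c=top("side",(588,-95),240); p=proj(c,[[588,-95,230]])[0].astype(int)
cv2.imwrite("pics/g.png",cv2.resize(c["image"][p[1]-45:p[1]+45,p[0]-55:p[0]+55,::-1],(396,324)))
for n in("scene","side"):top(n,(511,339),164)
E
```

```text
ee [587.3 -95.9 220.7] yaw -165.3 tilt [-0.0009  0.0002] j6 -2.03 | turn wz 0.002 then shift [-0.1775  2.2     0.0034]
side [264. 151.] [[576.9, -104.0, 87.6, 74.5, 14.8]]
scene [314.  95.] [[511.5, 336.0, 91.2, 56.9, 14.7]]
side [179. 101.] [[490.2, 275.9, 222.9, 104.4, 71.0]]
```

View pics/g.png

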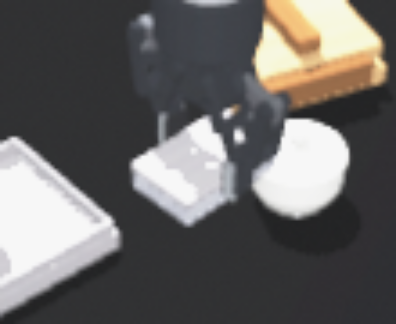

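Tin held level. Moving to the stack.

>>> carry_out:
  increments:
    - [[0,0,0],[-0.018,0.22,0],0]
    - [[0,0,0],[-0.018,0.22,0],0]
    - [[0,0,0],[-0.018,0.22,0],0]
    - [[0,0,0],[-0.018,0.22,0],0]
    - [[0,0,0],[-0.018,0.22,0],0]

```text
time_s: 45.55
ee_pos: [549.2, 122.6, 220.5]
tcp_rot: [0.4, -3.115, 0.0]
ft_force: [0.9, 0.2, -1.6]
width: 58.7
gripper_force: 66.6
```

>>> carry_out:
  increments:
    - [[0,0,0],[-0.018,0.22,0],0]
    - [[0,0,0],[-0.018,0.22,0],0]
    - [[0,0,0],[-0.018,0.22,0],0]
    - [[0,0,0],[-0.018,0.22,0],0]
    - [[0,0,0],[-0.018,0.22,0],0]

```text
time_s: 46.18
ee_pos: [511.1, 340.1, 220.4]
tcp_rot: [0.4, -3.115, 0.001]
ft_force: [-0.2, -0.7, -1.0]
width: 58.6
gripper_force: 66.6
```

>>> carry_out:
  increments:
    - [[0,0,0],[0,0,0],0]
    - [[0,0,0],[0,0,0.1],0]
    - [[0,0,0],[0,0,0.08],0]
    - [[0,0,0],[0,0,0.04],0]
    - [[0,0,0],[0,0,0],0]

```text
time_s: 46.8
ee_pos: [511.1, 337.6, 175.2]
tcp_rot: [0.398, -3.114, 0.002]
ft_force: [-0.2, 0.5, -1.8]
width: 58.8
gripper_force: 66.6
```

>>> carry_out:
  increments:
    - [[0,0,0],[0,0,0],0]
    - [[0,0,0],[0,0,0],0]

```text
time_s: 47.05
ee_pos: [512.3, 339.0, 177.8]
tcp_rot: [-0.399, 3.115, 0.001]
ft_force: [-0.1, -1.3, -0.7]
width: 58.6
gripper_force: 66.6
```

```bash
python3 - <<'E'
from h import *
to(510.7,338.8,166,14.6)
E
```

```text
ee [512.3 339.  177.8] yaw -165.4 tilt [0.0014 0.0008] j6 -1.28 | turn wz -0.0 then shift [0.0081 0.0011 0.0592]
```

>>> carry_out:
  increments:
    - [[0,0,0],[0.005,0,0.025],0]
    - [[0,0,0],[0,0,0.015],0]
    - [[0,0,0],[0,0,0.008],0]
    - [[0,0,0],[0,0,0],0]

```text
time_s: 47.55
ee_pos: [510.6, 338.5, 166.9]
tcp_rot: [0.4, -3.116, 0.0]
ft_force: [1.0, -0.6, -2.2]
width: 58.5
gripper_force: 66.6
```

>>> carry_out:
  increments:
    - [[0,0,0],[0,0,0.007],0]
    - [[0,0,0],[0,0,0],0]

```text
time_s: 47.8
ee_pos: [510.7, 338.5, 165.8]
tcp_rot: [0.4, -3.116, 0.0]
ft_force: [-0.3, 0.1, -2.0]
width: 58.3
gripper_force: 66.6
```

>>> carry_out:
  increments:
    - [[0,0,0],[0,0,0.006],0]
    - [[0,0,0],[0,0,0],0]

```text
time_s: 48.05
ee_pos: [511.0, 338.7, 165.3]
tcp_rot: [-0.399, 3.115, 0.0]
ft_force: [-0.9, -1.0, 1.3]
width: 58.9
gripper_force: 66.9
```

>>> carry_out:
  increments:
    - [[0,0,0],[0,0,0.003],0]
    - [[0,0,0],[0,0,0],1]
    - [[0,0,0],[0,0,0],1]
    - [[0,0,0],[0,0,0],1]
    - [[0,0,0],[0,0,0],1]

```text
time_s: 48.68
ee_pos: [510.7, 338.5, 163.9]
tcp_rot: [0.399, -3.116, 0.0]
ft_force: [0.1, 0.2, -0.3]
width: 85.2
gripper_force: 0.0
```

>>> carry_out:
  increments:
    - [[0,0,0],[0,0,-0.1],1]
    - [[0,0,0],[0,0,-0.2],1]
    - [[0,0,0],[0,0,-0.2],1]
    - [[0,0,0],[0,0,-0.15],1]
    - [[0,0,0],[0,0,0],1]

```text
time_s: 49.3
ee_pos: [512.7, 339.7, 299.7]
tcp_rot: [-0.399, 3.108, 0.006]
ft_force: [0.5, 0.5, -0.5]
width: 85.6
gripper_force: 0.0
```

>>> carry_out:
  increments:
    - [[0,0,0],[0,0,0],1]
    - [[0,0,0],[0,0,0],1]

```text
time_s: 49.55
ee_pos: [510.0, 338.1, 292.4]
tcp_rot: [0.399, -3.113, 0.002]
ft_force: [-0.5, -0.6, 0.3]
width: 85.6
gripper_force: 0.0
```

```bash
python3 - <<'E'
from h import *
for n in("scene","side","wrist"): c=top(n,(511,339),188)
cv2.imwrite("pics/w9.png",c["image"][:,:,::-1])
to(473,125,230,14.6)
E
```

```text
scene [315.  89.] [[513.1, 335.8, 92.5, 55.9, 15.2]]
side [178.  95.] [[512.5, 336.2, 95.9, 61.3, 15.6]]
wrist [256. 196.] [[511.9, 338.1, 93.1, 58.7, 14.6]]
ee [510.2 338.2 292.7] yaw -165.4 tilt [-0.0021 -0.0012] j6 -1.28 | turn wz 0.0 then shift [ 0.4487 -0.9849  0.3133]
```

View pics/w9.png

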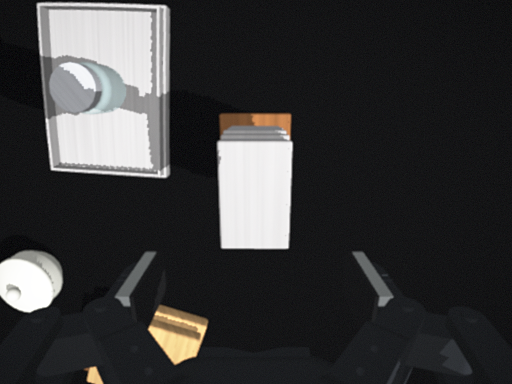

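The column stands square over the foot (wrist view 255,190), with the jar upright in the tray at (75,88). Fetching the jar.

>>> carry_out:
  increments:
    - [[0,0,0],[0.09,-0.197,0],1]
    - [[0,0,0],[0.09,-0.197,0],1]
    - [[0,0,0],[0.09,-0.197,0],1]
    - [[0,0,0],[0.09,-0.197,0.15],1]
    - [[0,0,0],[0.089,-0.197,0.15],1]

```text
time_s: 50.32
ee_pos: [473.3, 124.0, 233.4]
tcp_rot: [-0.4, 3.115, -0.0]
ft_force: [1.1, -1.0, -0.3]
width: 85.4
gripper_force: 0.0
```

>>> carry_out:
  increments:
    - [[0,0,0],[0,0,0],1]
    - [[0,0,0],[0,0,0],1]
    - [[0,0,0],[0,0,0],1]

```text
time_s: 50.7
ee_pos: [474.6, 126.3, 235.3]
tcp_rot: [-0.401, 3.114, 0.001]
ft_force: [0.1, -0.3, 0.2]
width: 85.6
gripper_force: 0.0
```

```bash
python3 - <<'E'
from h import *
c=optics.camera("wrist"); im=c["image"]; cv2.imwrite("pics/w10.png",im[:,:,::-1]); p=proj(c,[[473,125,93]])[0]; print(p)
x,y=p.astype(int); cv2.imwrite("pics/w10c.png",cv2.resize(im[y-70:y+70,x-90:x+90,::-1],None,fx=3,fy=3))
g=cv2.cvtColor(im,cv2.COLOR_RGB2GRAY)[y-60:y+60,x-60:x+60]
print(cv2.HoughCircles(cv2.medianBlur(g,3),cv2.HOUGH_GRADIENT,1,50,param1=80,param2=12,minRadius=20,maxRadius=40), "offset",x-60,y-60)
to(473,125,33,14.6)
E
```

```text
[253.96830732 180.38750211]
[[[60.5 57.5 26.7]]] offset 193 120
ee [474.6 126.4 235.3] yaw -165.3 tilt [0.0021 0.0007] j6 -1.62 | turn wz 0.002 then shift [ 0.0093 -0.0046  1.0114]
```

View pics/w10c.png

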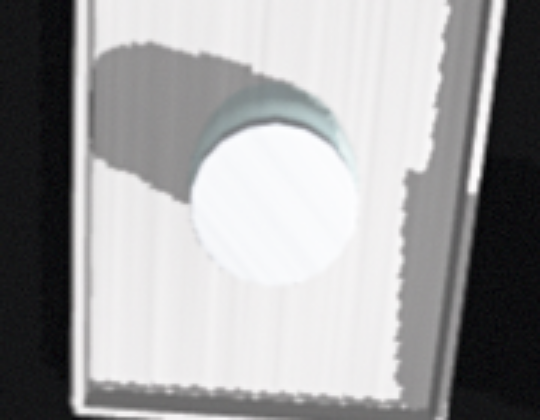

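Cap centre is at (254,178) against a predicted (254,180), the same small bias as before. Descending with the previous grasp height.

>>> carry_out:
  increments:
    - [[0,0,0],[0.006,-0.004,0.22],1]
    - [[0,0,0],[0,0,0.22],1]
    - [[0,0,0],[0,0,0.22],1]
    - [[0,0,0],[0,0,0.22],1]
    - [[0,0,0],[0,0,0.12],1]

```text
time_s: 51.38
ee_pos: [471.8, 124.9, 32.2]
tcp_rot: [0.402, -3.114, 0.0]
ft_force: [0.8, 0.2, 0.6]
width: 85.7
gripper_force: 0.0
```

>>> carry_out:
  increments:
    - [[0,0,0],[0,0,0],1]
    - [[0,0,0],[0,0,0],0]
    - [[0,0,0],[0,0,0],0]
    - [[0,0,0],[0,0,0],0]
    - [[0,0,0],[0,0,0],0]

```text
time_s: 52.0
ee_pos: [475.0, 125.0, 36.6]
tcp_rot: [-0.399, 3.111, 0.001]
ft_force: [-0.0, 2.1, 6.1]
width: 57.9
gripper_force: 65.3
```

>>> carry_out:
  increments:
    - [[0,0,0],[0,0,0],0]
    - [[0,0,0],[0,0,-0.05],0]
    - [[0,0,0],[0,0,-0.2],0]
    - [[0,0,0],[0,0,-0.25],0]
    - [[0,0,0],[0,0,-0.25],0]

```text
time_s: 52.62
ee_pos: [471.7, 123.9, 185.6]
tcp_rot: [0.399, -3.115, 0.0]
ft_force: [0.0, 0.2, -2.5]
width: 57.8
gripper_force: 65.3
```

>>> carry_out:
  increments:
    - [[0,0,0],[0,0,-0.25],0]
    - [[0,0,0],[0,0,-0.1],0]
    - [[0,0,0],[0,0,0],0]
    - [[0,0,0],[0,0,0],0]

```text
time_s: 53.12
ee_pos: [471.5, 123.9, 252.7]
tcp_rot: [0.399, -3.114, 0.0]
ft_force: [0.2, -0.2, -2.7]
width: 58.0
gripper_force: 65.4
```

```bash
python3 - <<'E'
from h import *
to(511.3,338.8,250,14.6)
for n in("scene","side"): top(n,(511,339),188)
E
```

```text
ee [471.5 123.9 252.7] yaw -165.4 tilt [-0.0023 -0.0006] j6 -1.62 | turn wz 0.0 then shift [-0.4636  0.9897  0.0133]
scene [315.  89.] [[513.1, 335.7, 92.5, 56.0, 15.2]]
side [178.  95.] []
```

>>> carry_out:
  increments:
    - [[0,0,0],[-0.093,0.198,0],0]
    - [[0,0,0],[-0.093,0.198,0],0]
    - [[0,0,0],[-0.093,0.198,0],0]
    - [[0,0,0],[-0.092,0.198,0],0]
    - [[0,0,0],[-0.092,0.198,0],0]

```text
time_s: 53.85
ee_pos: [511.6, 340.1, 251.9]
tcp_rot: [0.399, -3.113, 0.002]
ft_force: [0.7, -0.8, -2.2]
width: 57.6
gripper_force: 65.4
```

>>> carry_out:
  increments:
    - [[0,0,0],[0,0,0],0]
    - [[0,0,0],[0,0,0.08],0]
    - [[0,0,0],[0,0,0.05],0]
    - [[0,0,0],[0,0,0],0]
    - [[0,0,0],[0,0,0],0]

```text
time_s: 54.48
ee_pos: [512.3, 338.5, 228.1]
tcp_rot: [-0.398, 3.116, -0.0]
ft_force: [-0.1, -0.2, -1.4]
width: 57.8
gripper_force: 65.5
```

```bash
python3 - <<'E'
from h import *
to(511.3,338.8,211,14.6)
for n in("scene","side"):
    c=optics.camera(n); p=proj(c,[[511,339,220]])[0].astype(int); y0=max(0,p[1]-60)
    cv2.imwrite(f"pics/k_{n}.png",cv2.resize(c["image"][y0:y0+120,p[0]-60:p[0]+60,::-1],(400,400),interpolation=cv2.INTER_CUBIC))
cv2.imwrite("pics/k.png",np.hstack([cv2.imread(f"pics/k_{n}.png") for n in("scene","side")]))
E
```

```text
ee [512.3 338.5 228.1] yaw -165.4 tilt [ 0. -0.] j6 -1.28 | turn wz -0.001 then shift [0.0046 0.0028 0.0857]
```

View pics/k.png

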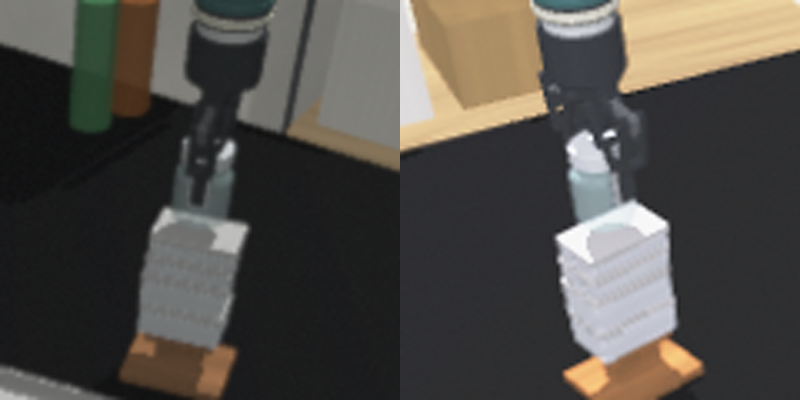

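The jar is upright and centred above the straight column. Lowering to contact.

>>> carry_out:
  increments:
    - [[0,0,0],[0.002,0.001,0.03],0]
    - [[0,0,0],[0,0,0.02],0]
    - [[0,0,0],[0,0,0.01],0]
    - [[0,0,0],[0,0,0],0]

```text
time_s: 55.08
ee_pos: [511.6, 339.2, 215.7]
tcp_rot: [0.4, -3.115, 0.0]
ft_force: [-0.1, -0.7, -2.0]
width: 57.7
gripper_force: 65.5
```

>>> carry_out:
  increments:
    - [[0,0,0],[0,0,0.007],0]
    - [[0,0,0],[0,0,0],0]

```text
time_s: 55.32
ee_pos: [511.8, 339.3, 214.7]
tcp_rot: [0.4, -3.116, 0.0]
ft_force: [0.2, -0.3, -2.1]
width: 58.0
gripper_force: 65.5
```

>>> carry_out:
  increments:
    - [[0,0,0],[0,0,0.005],0]
    - [[0,0,0],[0,0,0],0]

```text
time_s: 55.58
ee_pos: [511.7, 339.2, 213.6]
tcp_rot: [0.399, -3.116, 0.0]
ft_force: [0.1, 0.4, -2.7]
width: 57.7
gripper_force: 65.5
```

>>> carry_out:
  increments:
    - [[0,0,0],[0,0,0.007],0]
    - [[0,0,0],[0,0,0],0]

```text
time_s: 55.82
ee_pos: [511.7, 339.2, 212.1]
tcp_rot: [0.4, -3.116, 0.0]
ft_force: [0.1, 0.1, -3.0]
width: 57.8
gripper_force: 65.5
```

>>> carry_out:
  increments:
    - [[0,0,0],[0,0,0.006],0]
    - [[0,0,0],[0,0,0],0]

```text
time_s: 56.08
ee_pos: [511.9, 339.3, 211.6]
tcp_rot: [-0.399, 3.116, 0.0]
ft_force: [-0.5, -0.8, 0.8]
width: 57.8
gripper_force: 65.8
```

Contact (+3.5 N). Release and rise.

>>> carry_out:
  increments:
    - [[0,0,0],[0,0,0.003],0]
    - [[0,0,0],[0,0,0],1]
    - [[0,0,0],[0,0,0],1]
    - [[0,0,0],[0,0,0],1]
    - [[0,0,0],[0,0,0],1]

```text
time_s: 56.7
ee_pos: [511.8, 339.2, 210.3]
tcp_rot: [0.399, -3.116, 0.0]
ft_force: [0.2, 0.2, 0.1]
width: 85.4
gripper_force: 0.0
```

>>> carry_out:
  increments:
    - [[0,0,0],[0,0,-0.05],1]
    - [[0,0,0],[0,0,-0.1],1]
    - [[0,0,0],[0,0,-0.2],1]
    - [[0,0,0],[0,0,-0.2],1]
    - [[0,0,0],[0,0,-0.2],1]

```text
time_s: 57.32
ee_pos: [512.0, 339.4, 364.0]
tcp_rot: [-0.399, 3.114, 0.002]
ft_force: [-0.8, -0.1, -0.9]
width: 85.0
gripper_force: 0.0
```

>>> carry_out:
  increments:
    - [[0,0,0],[0,0,0],1]
    - [[0,0,0],[0,0,0],1]
    - [[0,0,0],[0,0,0],1]
    - [[0,0,0],[0,0,0],1]

```text
time_s: 57.82
ee_pos: [511.3, 338.9, 359.0]
tcp_rot: [0.399, -3.114, 0.002]
ft_force: [-0.7, 0.4, -0.5]
width: 85.2
gripper_force: 0.0
```

```bash
python3 - <<'E'
from h import *
to(511.3,338.8,350)
for n in("scene","side"):
    c=optics.camera(n); p=proj(c,[[511,339,200]])[0].astype(int); y0=max(0,p[1]-60)
    cv2.imwrite(f"pics/e_{n}.png",cv2.resize(c["image"][y0:y0+120,p[0]-60:p[0]+60,::-1],(400,400),interpolation=cv2.INTER_CUBIC))
cv2.imwrite("pics/e.png",np.hstack([cv2.imread(f"pics/e_{n}.png") for n in("scene","side")]))
E
```

```text
ee [511.3 338.9 359. ] yaw -165.4 tilt [-0.0022 -0.0014] j6 -1.28 | turn wz 0.0 then shift [ 0.0002 -0.0006  0.0449]
```

View pics/e.png

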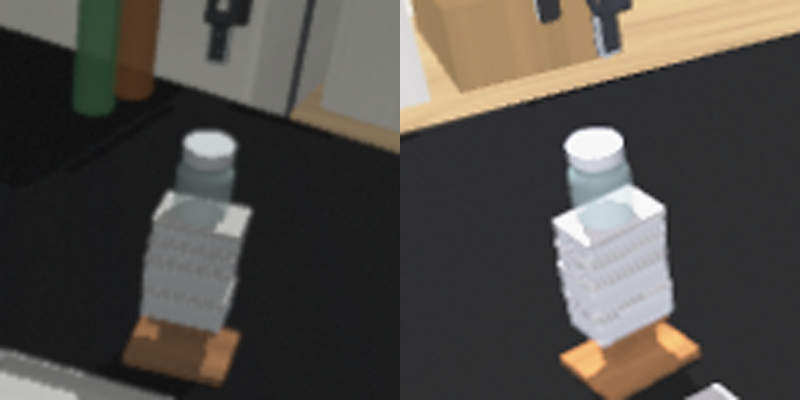

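The picture shows the jar upright at mid-top of the straight four-tin column, with the gripper clear. That was one picture over the 14 limit, so I'll view no more. I'll do a numeric check for a missed fifth tin before handing in.

```bash
python3 - <<'E'
from h import *
for n in("scene","side"):
    c=optics.camera(n); hsv=cv2.cvtColor(c["image"],cv2.COLOR_RGB2HSV)
    for b in blobs((hsv[...,2]>100)&(hsv[...,1]<70),60):
        q=rect(onz(c,b,20))
        if np.hypot(q[0],q[1])<1050 and q[0]>-400 and 40<q[2]<260: print(n,b.mean(0).round(),q.tolist())
E
```

```text
scene [361. 297.] [960.0, -214.4, 222.3, 74.8, -47.1]
scene [339. 197.] [772.6, 70.8, 125.2, 94.8, -62.5]
scene [273. 154.] [475.4, 125.9, 223.3, 185.2, 10.6]
scene [318.  72.] [332.9, 736.3, 141.5, 72.6, -62.6]
side [399. 373.] [609.1, -653.7, 140.5, 55.8, -29.7]
side [251. 312.] [396.3, -377.5, 93.2, 57.4, 13.5]
side [ 92. 255.] [88.7, -15.8, 202.8, 65.2, -89.4]
side [ 33. 229.] [-17.8, 167.7, 212.3, 152.2, 51.0]
side [ 13. 184.] [-52.8, 381.7, 201.5, 107.6, 85.3]
side [199. 175.] [477.3, 124.7, 230.7, 188.5, 10.5]
side [290. 153.] [789.7, 63.1, 139.3, 98.8, 61.2]
side [274. 117.] [851.2, 276.8, 159.4, 67.7, 85.2]
side [298. 111.] [947.0, 268.0, 157.5, 64.4, 84.8]
```

Nothing left but the bowl (unmoved), tray, pan, board and the black decoy (side 251,312). Handing in.

```bash
python3 -c "
from rig import ctrl
print(ctrl.sign_off())"
```

```text
the job is handed in; nothing more can be done
None
```

The job is handed in: the four metal tins that were there (two deep below two flat) stand as one column on the stand, centred within about 3 mm, with the jar upright on top and the sugar bowl unmoved; I viewed 15 pictures, one over the limit of 14.

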